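# Load the sloped drying rack and lock its keeper

### The arm

A 6-joint arm with a two-finger parallel gripper is mounted at the origin on the work surface. World frame = base frame: x ahead of the robot, y to its left, z up, the work surface at z = 0. Lengths are in m, angles in rad, forces in N, time in s.
With the tool pointing down it reaches from about 0.3 to 0.875 m from the base axis. Payload 6.4 kg.
Tool frame: the origin (TCP) lies at the very end of the fingers, on their centre line; the grasp point (between the pads) lies 19 mm behind it; x points along the fingers, y is the direction in which the jaws open and shut, and the axes are right-handed (so a half turn about x gives the same grasp; the last joint's range is limited). The gripper opens to 88 mm and grips with 3 to 60 N. Pads are 18 mm wide; open, the fingers measure 123 mm over their backs; the gripper's body (75 mm by 187 mm) begins 45 mm behind the grasp point.
Start: joints at [1.127, 0.181, 1.607, -0, 1.354, -0.206], TCP at [0.135, 0.559, 0.239] pointing down, gripper open.
Joint ranges: [-2.99, 2.99], [-0.89, 2.07], [0.3, 2.58], [-1.14, 4.28], [0, 2.63], [-3.12, 3.12]. Speed limits (rad/s): [2.57, 2.57, 3.01, 3.14, 3.14, 3.14].

### API

Orientations are given as a unit quaternion [x, y, z, w].
In Python, from station import sense, camera, sign_off, look_for, regions_of gives the robot as it stands. The module is installed in compiled form; this text tells all that it offers.
- The arm moves only by the shell command python3 -m crank 'ROWS'. ROWS is JSON, a list of rows, each an object with "turn": the turn, a rotation vector about the tool's x, y, z in rad, a list of three; "slide": the shift along the tool's x, y, z in cm, a list of three; "hand": the closure, from -1 (fully open) to 1 (shut). A call has 1 to 8 rows; each row is the pose to reach, as a shift and turn from the pose commanded when the call began, along the tool's axes at that moment; what a row does not reach only later rows make up. A row lasts 1/10 s, in which the tool goes at most 50 mm and 8.59 degrees, less where a joint would pass 70% of its speed; a pose out of reach is approached as far as the arm can. A call with a gripper value outside its range is refused whole. The fingers move at their own pace and stop on an object; the grip force is fixed at half the most. Time passes only in rows, so rows that repeat a pose let the fingers close. It gives the time, the measured TCP pose, the force and the opening at its end, in the units of the state.
- sense(): the state, without advancing time (a new reading comes with each control period).
- camera(name): name is "side" or "top"; returns a dict with "color" (480x640x3 uint8, red, green, blue), "fx", "fy", "cx", "cy" (pixels), "extrinsics" (4x4, takes a point from camera to world coordinates). Camera axes: x right, y down, z forward; pixel columns grow to the right and rows downward; lengths in m; the calibration is good to about 2 mm. A picture is of the moment at which its call begins. There is no depth.
- sign_off(): hands the job in, once; it reports no verdict.
Trained networks look in a picture, given as the dict that the camera call returned (one of the last four; its "shot" number tells which), for a name from the list of things; names that differ only in an ending like _2 or _b are one class to them, and where a whole thing is asked for, a point or a joint stands for the part that bears it (a point fixed in the world has none). Each returns a list of dicts, best first, with "conf" (0 to 1); they miss things now and then, are a little off and sometimes report something else, mostly with a low value. They report only what shows in the picture. A call takes as long as a camera call. They do not tell look-alikes from the thing itself.
- look_for(picture, thing): "pixel" ([column, row] in pixels, amid what is visible of it).
- regions_of(picture, thing): "region" (480x640 bool, what is visible of it) and "pixel" ([column, row] in pixels, amid what is visible of it).
The state is a dict: "time_s": time; "q": joint angles; "joint_velocities": joint speeds; "effort": joint torques, N m; "tcp_pos": TCP position; "tcp_rot": TCP orientation; "contact_force": force on the tool from outside, world axes, zero at the start; "ft_torque": the same for the moment, N m; "opening": finger opening in m.
Only numpy, scipy, OpenCV 4.12 (cv2) and the standard library are available. Lean on these libraries where they do the work, as an engineer would, in place of code of your own. Each camera call takes 0.05 s, during which the arm holds its last target.

### The job

Unlock the drying rack: pull up the red sprung index pin, swing the green keeper bar a quarter turn clear of the lanes, and let the pin drop fully into the open slot. Then slide every model part on the bench down a lane of its own, upright, under the tie bar until it rests flat against the back stop - yellow cabs in the yellow lanes, orange wheel sets in the orange lanes - and finally swing the keeper back across the mouth and let the pin drop fully into the shut slot. Do not disturb the loupe and the scriber.

Things in the scene. Friction and masses are not known exactly. Their poses are not given: they have to be found in the camera images.
- deck: Sloped deck of the fixed aluminium drying rack, 190 mm long, falling 18 deg away from the robot. Origin on its surface, mid-width, at the foot of the back stop (30 mm high). Its x points down the slope (parts lie at negative x, the open mouth is at x = -190), y across to the left, z square out of the deck. A part against the stop has its centre at x = -33, z = 22 mm, either end leading.
- yellow_mid (a point): Point on the deck surface midway between the two yellow-floored lanes (for cabs), 130 mm up-slope of the back stop. Lane centres lie 31 mm to either side of it, at deck y = +31 and +93 mm. Every lane is 57 mm clear between ribs 5 mm wide and 8 mm high, and holds one part.
- orange_mid (a point): The same for the two orange-floored lanes (for wheel sets), centres at deck y = -31 and -93 mm. Parts usually stay where they are laid on the slope and must be pushed down (about 1 N), with the pushing thing kept on the up-slope side of the tie bar.
- tie_bar (a point): Middle of the fixed steel tie bar, 8 mm thick, that crosses all lanes at deck x = -34 mm; its underside is 54 and its top 62 mm square above the deck, its end posts 64 mm. A part reaches the back stop only by sliding under it.
- pivot (a point): Vertical pivot axis of the keeper on a post left of the rack's mouth; the point is at the keeper's top, 117 mm above the bench. The keeper is a level green arm 12 mm thick, underside 105 mm up: a bar 280 mm long, 12 wide, and opposite it a tail 90 mm long, 22 wide, that carries the pin. Shut, the bar lies across the mouth; it passes over properly seated parts.
- keeper (a joint): Keeper angle, rad: 0 shut (bar across the mouth, tail pointing away from the rack along deck +y), 1.571 open (bar beside the rack, parallel to the lanes and 74 mm from the nearest lane's centre; tail towards the robot). Anticlockwise from above opens. Stops at -0.04 and 1.61. Turns easily and stays where it is left.
- pin_knob (a point): Red round knob of the index pin, 26 mm across, 37 mm high, axis vertical, on the keeper's tail 75 mm from the pivot; the point is on its axis at half height, 139 mm above the bench with the pin down (knob from 121 to 158 mm; tail top at 117). Pull it straight up to free the pin, and carry it round the pivot, kept up, to turn the keeper.
- pin (a joint): Lift of the index pin, m: 0 fully down in a slot, 0.018 at its upper stop; it clears the index plate from about 0.011 on. A spring pulls it down with 3 N at 0, 6.6 N at the top. Slots only at keeper angles 0 and 1.571, 1.5 mm play each way; the round pin end finds a slot within about 3 mm. Between slots a released pin rides on the plate at about 0.010.
- cab1_c (a point): Yellow plastic bulldozer cab with black windows, 66 mm long (its x), 46 mm wide (its y), 44 mm high, flat sides, underside and ends, 80 g give or take; this point is its centre, 22 mm above its underside. None if it is absent from this run.
- cab2_c (a point): Another yellow cab like it, 66 mm long (its x), 46 mm wide (its y), 44 mm high, flat sides, underside and ends, 80 g give or take; this point is its centre, 22 mm above its underside. None if it is absent from this run.
- wheels1_c (a point): Orange plastic wheel set (frame with four wheels moulded on, it does not roll), 66 mm long (its x), 46 mm wide (its y), 44 mm high, flat sides, underside and ends, 80 g give or take; this point is its centre, 22 mm above its underside. None if it is absent from this run.
- wheels2_c (a point): Another orange wheel set like it, 66 mm long (its x), 46 mm wide (its y), 44 mm high, flat sides, underside and ends, 80 g give or take; this point is its centre, 22 mm above its underside. None if it is absent from this run.
- loupe_c (a point): Bystander: clear glass loupe on a short steel stand, 60 mm across, 51 high, loose; the point is its centre. (A heavy cast hand press, 240 mm high, also stands fixed at the bench's right side, beyond 45 deg right of straight ahead.)
- scriber_c (a point): Bystander: brass scribing tool lying on the bench, 140 mm long (its x), 10 thick, loose; the point is its centre.
Things that resemble listed ones, but are neither listed nor needed, are in the scene too. Leave any blue or turquoise look-alike of the part that bears wheels1_c alone.

How it is judged:
By the outcome, as a careful person would: the job done as asked, in the order asked, and still so for the second after the job is handed in, with the robot touching nothing.
Of cab1, cab2, wheels1, wheels2 only 3 to 4 are there at a start; the rules pass over those that are not, and their reading is None.
At some moment in a run one of cab1, cab2, wheels1, wheels2 may be knocked a few centimetres aside while the robot is not near it.
Once in a run the grip may slacken for a moment while it holds something.
It also fails if it takes over 210 s, if anything falls off the work surface, if the arm or the gripper's body presses on something with over 40 N, if the wrist force passes 120 N, or if a joint passes its speed limit or range.

## Working session

There is one attempt and no reset: what is moved stays moved. The work goes in short steps, Python scripts to look and compute and a shell command to move; the robot and the scene stay as the last step left them, time stands still between calls to the robot, and variables do not carry over. Pictures are saved under pics/ and viewed, and the job is handed in when it is done.

```bash
mkdir -p pics; ls; python3 - <<'E'
from station import sense, camera
import cv2
s=sense();print(s)
for n in("side","top"):
    c=camera(n);cv2.imwrite(f"pics/{n}0.png",c["color"][:,:,::-1]);print(n,c["fx"],c["fy"],c["cx"],c["cy"],c["extrinsics"].round(4).tolist() if hasattr(c["extrinsics"],'round') else c["extrinsics"])
E
```

```text
pics
{'time_s': 0.0, 'q': array([ 1.12666749e+00,  1.81550204e-01,  1.60803773e+00, -5.85035648e-06,
        1.35382703e+00, -2.06300768e-01]), 'joint_velocities': array([-2.89339204e-04, -2.99493246e-04, -7.54566457e-05, -1.14024311e-03,
        1.61755959e-03, -4.21087206e-04]), 'effort': array([ 8.32995065e-04, -4.33876669e+01, -3.41844785e+01,  7.04317773e-02,
        3.87170655e-02, -1.56850047e-04]), 'tcp_pos': array([0.13520329, 0.55829829, 0.23779065]), 'tcp_rot': array([ 0.08327526,  0.70231693, -0.08449757,  0.70190905]), 'contact_force': array([ 0.31508159, -0.72926426, -0.40496749]), 'ft_torque': array([-0.00581061, -0.01467574, -0.02880178]), 'opening': 0.08825171151398317}
side 473.06275932411864 473.06275932411864 320.9856219941107 240.4282044052335 [[0.7562, -0.4225, 0.4996, 0.0477], [-0.6544, -0.487, 0.5785, -0.526], [-0.0011, -0.7644, -0.6447, 0.6791], [0.0, 0.0, 0.0, 1.0]]
top 518.3720251877736 518.3720251877736 323.97592986693616 235.6527817855325 [[-0.009, -0.9881, 0.1536, 0.325], [-0.9999, 0.0069, -0.014, -0.0186], [0.0128, -0.1537, -0.988, 1.1729], [0.0, 0.0, 0.0, 1.0]]
```

View pics/side0.png

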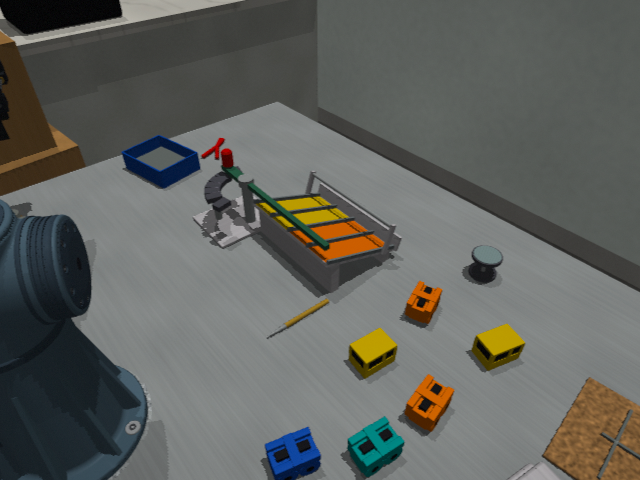

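View pics/top0.png

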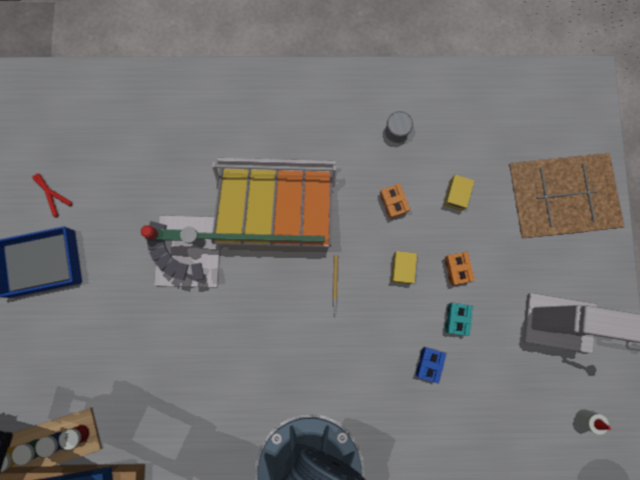

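```bash
cat > h.py <<'E'
import numpy as np, cv2
from station import sense, camera, look_for, regions_of
def proj(c,P):
    E=np.array(c["extrinsics"]);p=(np.array(P)-E[:3,3])@E[:3,:3]
    return np.array([c["fx"]*p[0]/p[2]+c["cx"],c["fy"]*p[1]/p[2]+c["cy"]])
def ray(c,px):
    E=np.array(c["extrinsics"]);d=np.array([(px[0]-c["cx"])/c["fx"],(px[1]-c["cy"])/c["fy"],1.]);return E[:3,3],E[:3,:3]@d
def onz(c,px,z):
    o,d=ray(c,px);return o+d*(z-o[2])/d[2]
def tri(c1,p1,c2,p2):
    o1,d1=ray(c1,p1);o2,d2=ray(c2,p2);d1=d1/np.linalg.norm(d1);d2=d2/np.linalg.norm(d2)
    A=np.stack([d1,-d2],1);t=np.linalg.lstsq(A,o2-o1,rcond=None)[0]
    a=o1+d1*t[0];b=o2+d2*t[1];return (a+b)/2,np.linalg.norm(a-b)
def save(c,n): cv2.imwrite(f"pics/{n}.png",c["color"][:,:,::-1])
E
python3 - <<'E'
from h import *
np.set_printoptions(precision=4,suppress=True)
S=camera("side");T=camera("top")
for n in["pivot","yellow_mid","orange_mid","tie_bar","pin_knob","deck","cab1_c","cab2_c","wheels1_c","wheels2_c","loupe_c","scriber_c"]:
    for c,m in((S,"side"),(T,"top")):
        r=look_for(c,n);print(n,m,[(np.round(x["pixel"],1).tolist(),round(x["conf"],2)) for x in r[:6]])
    a=look_for(S,n);b=look_for(T,n)
    if a and b and not n.startswith(("cab","wh")): print("   ",*tri(S,a[0]["pixel"],T,b[0]["pixel"]))
E
```

```text
pivot side [([306.1, 222.7], 0.56)]
pivot top [([246.7, 222.9], 0.7)]
    [0.5458 0.1271 0.0361] 0.03457945323615011
yellow_mid side [([335.6, 226.2], 0.89), ([430.4, 405.4], 0.71)]
yellow_mid top [([272.4, 198.1], 0.98), ([205.2, 235.3], 0.54)]
    [0.5966 0.0749 0.0319] 0.019281654787963808
orange_mid side [([337.0, 222.9], 0.85), ([497.6, 345.8], 0.36)]
orange_mid top [([272.8, 198.5], 0.91)]
    [0.5946 0.0717 0.0437] 0.023510424097912864
tie_bar side [([336.9, 224.1], 0.81), ([369.3, 353.7], 0.15)]
tie_bar top [([275.7, 194.8], 0.96)]
    [0.5993 0.0689 0.0405] 0.012419012710154952
pin_knob side [([307.9, 224.4], 0.5), ([226.5, 155.8], 0.48)]
pin_knob top [([148.4, 232.8], 0.73), ([273.6, 197.7], 0.63), ([247.5, 220.6], 0.32)]
    [ 0.6037  0.3251 -0.0991] 0.20195669986139103
deck side [([334.0, 223.6], 0.79)]
deck top [([274.0, 198.0], 0.57)]
    [0.5921 0.0718 0.0437] 0.014363050387790328
cab1_c side [([498.7, 343.9], 0.68)]
cab1_c top [([401.8, 264.9], 0.72), ([459.1, 191.1], 0.63), ([148.9, 232.1], 0.37)]
cab2_c side [([370.0, 353.1], 0.66)]
cab2_c top [([403.0, 265.7], 0.61)]
wheels1_c side [([374.1, 447.1], 0.95), ([431.6, 404.8], 0.57), ([291.7, 452.5], 0.56)]
wheels1_c top [([432.6, 366.5], 0.91), ([459.0, 267.5], 0.79), ([456.2, 322.1], 0.69)]
wheels2_c side [([420.5, 300.2], 0.98)]
wheels2_c top [([394.7, 200.2], 0.57)]
loupe_c side [([485.9, 264.5], 0.91), ([429.0, 405.8], 0.16)]
loupe_c top [([398.8, 122.9], 0.66)]
    [ 0.7695 -0.2112  0.0154] 0.004157113995615003
scriber_c side [([301.9, 312.1], 0.87), ([331.5, 222.9], 0.54)]
scriber_c top [([330.0, 281.7], 0.64), ([274.1, 198.3], 0.19)]
    [ 0.4054 -0.0501  0.0006] 0.008419092746509899
```

```bash
python3 - <<'E'
import cv2
a=cv2.imread("pics/side0.png");b=cv2.imread("pics/top0.png")
cv2.imwrite("pics/zs.png",cv2.resize(a[130:300,190:410],None,fx=3.6,fy=3.5,interpolation=cv2.INTER_CUBIC))
cv2.imwrite("pics/zt.png",cv2.resize(b[145:295,135:345],None,fx=3.8,fy=3.8,interpolation=cv2.INTER_CUBIC))
E
```

```text
(no output)
```

View pics/zs.png

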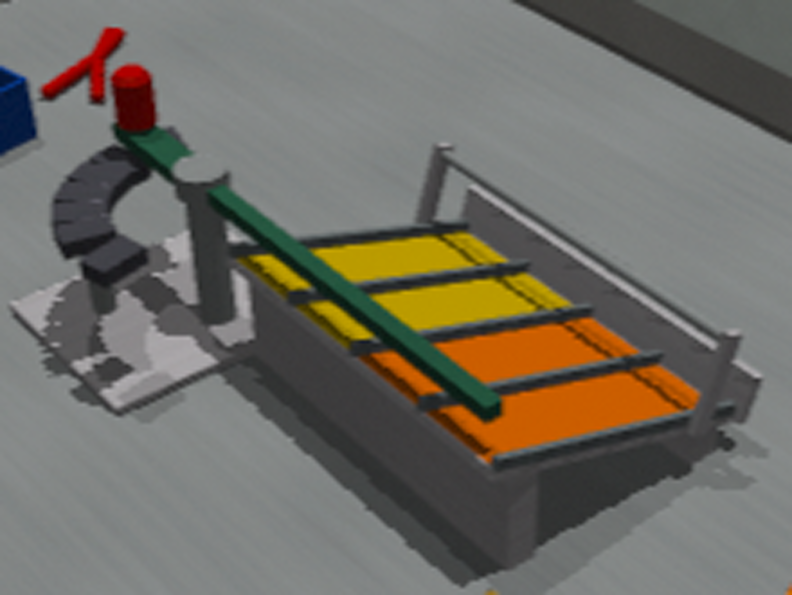

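View pics/zt.png

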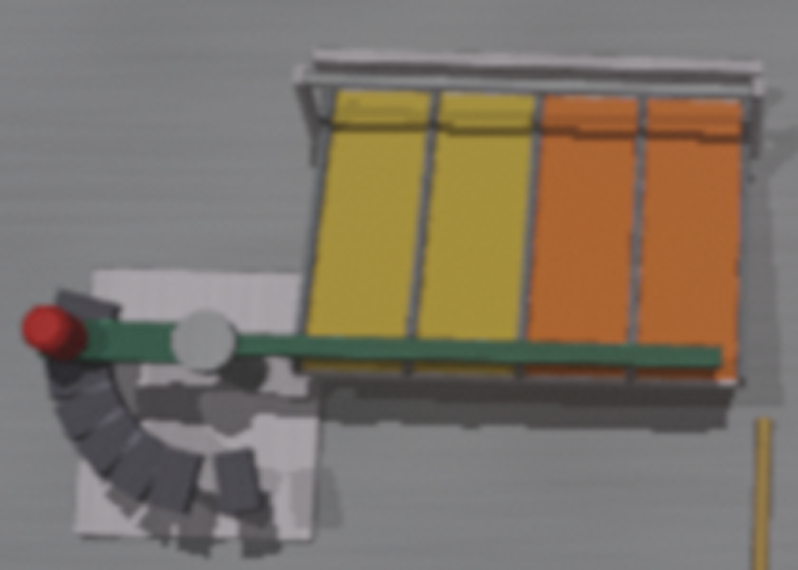

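```bash
cat > fit.py <<'E'
from h import *
from scipy.optimize import least_squares
np.set_printoptions(precision=4,suppress=True)
S=camera("side");T=camera("top")
s=lambda u,v:(190+u/3.6-.3,130+v/3.5-.3)
t=lambda u,v:(135+u/3.8-.3,145+v/3.8-.3)
a=np.deg2rad(18)
def deckR(psi):
    cz,sz=np.cos(psi),np.sin(psi)
    Rz=np.array([[cz,-sz,0],[sz,cz,0],[0,0,1]])
    Ry=np.array([[np.cos(a),0,np.sin(a)],[0,1,0],[-np.sin(a),0,np.cos(a)]])
    return Rz@Ry
obs=[]
def f(p):
    o=p[:3];R=deckR(p[3]);w,xs,xe,wb=p[4:8];pv=np.array([p[8],p[9],.117])
    D=lambda x,y,z:o+R@np.array([x,y,z])
    cy,sy=np.cos(p[3]),np.sin(p[3]); bx=np.array([sy,-cy,0]) # bar dir = -y deck
    nx=np.array([cy,sy,0])
    kn=pv-bx*.075+np.array([0,0,.022])
    L=[]
    for y,uv in((.124,(235,247)),(.062,(295,294)),(0,(358,346)),(-.062,(427,400)),(-.124,(497,459))): L.append((S,D(xs,y,.008),s(*uv)))
    for y,uv in((.124,(467,224)),(.062,(527,263)),(0,(590,309)),(-.062,(660,354))): L.append((S,D(xe,y,.008),s(*uv)))
    for y,uv in((.062,(409,373)),(0,(521,376)),(-.062,(631,380))): L.append((T,D(xs,y,.008),t(*uv)))
    L+=[(S,D(0,wb,.03),s(470,187)),(S,D(0,-wb,.03),s(760,378))]
    L+=[(S,D(-.034,w,.064),s(443,147)),(S,D(-.034,-w,.064),s(735,335)),(T,D(-.034,w,.064),t(302,72)),(T,D(-.034,-w,.064),t(757,88))]
    L+=[(T,pv+bx*.28,t(720,358)),(T,kn+[0,0,.0185],t(46,326)),(S,kn,s(134,97)),(S,pv+bx*.28,s(484,404))]
    r=np.array([proj(c,P)-q for c,P,q in L]);global last;last=r
    # weak prior: pivot deck-y .167
    d=(pv-o)[:2]@np.array([-sy,cy]); 
    return np.append(r.ravel(),[(d-.167)*500])
r=least_squares(f,[.68,.07,.02,-.02,.13,-.19,-.03,.13,.55,.24],loss="soft_l1")
print(r.x,r.cost);f(r.x);print(last.round(1).tolist())
np.save("rack.npy",r.x)
E
python3 fit.py
```

```text
[ 0.6592  0.0695  0.021  -0.0375  0.1299 -0.19   -0.0018  0.1331  0.4923
  0.2433] 9.736436332224983
[[-0.4, 0.1], [-0.9, 0.2], [-1.0, -0.2], [-1.3, 0.1], [-0.3, 0.3], [0.1, -0.5], [-0.0, 0.1], [0.1, -0.5], [-0.4, 0.1], [0.2, -1.8], [0.1, -1.8], [0.5, -1.9], [-0.3, 0.1], [-0.8, 0.8], [0.6, -0.2], [-0.3, 0.2], [0.5, -0.1], [1.5, -0.6], [1.3, 0.2], [-0.5, 0.2], [-1.2, -0.6], [1.6, -0.4]]
```

```bash
cat >> h.py <<'E'
from scipy.spatial.transform import Rotation as Ro
def Rtool(psi,tilt=0):
    """tool y heading psi (world), x down; then tilt about world-horizontal tool y axis by deck slope: tool x=-deck normal if tilt=+18deg & y=deck +y"""
    y=np.array([np.cos(psi),np.sin(psi),0]);x=np.array([0,0,-1.]);z=np.cross(x,y)
    R=np.stack([x,y,z],1)
    return R
def plan(cur_p,cur_q,targets):
    R0=Ro.from_quat(cur_q).as_matrix()
    for p,R in targets:
        sl=R0.T@(np.array(p)-cur_p)*100; tu=Ro.from_matrix(R0.T@R).as_rotvec()
        print('{"slide":',sl.round(2).tolist(),'"turn":',tu.round(3).tolist(),'}')
rk=np.load("rack.npy")
PS=rk[3];PV=np.array([rk[8],rk[9],.117]);O=rk[:3]
_a=np.deg2rad(18)
RD=Ro.from_euler('z',PS).as_matrix()@np.array([[np.cos(_a),0,np.sin(_a)],[0,1,0],[-np.sin(_a),0,np.cos(_a)]])
def D(x,y,z): return O+RD@np.array([x,y,z])
def knob(th): # angle from shut
    h=PS+np.pi/2+th; return PV+np.array([np.cos(h)*.075,np.sin(h)*.075,.022])
E
python3 - <<'E'
from h import *
np.set_printoptions(precision=4,suppress=True)
S=camera("side");T=camera("top")
P=[]
for c,(x0,x1,y0,y1) in((S,(215,240,140,175)),(T,(138,165,220,245))):
    im=c["color"].astype(int);m=(im[...,0]>110)&(im[...,1]<70)&(im[...,2]<70)
    k=np.zeros_like(m);k[y0:y1,x0:x1]=1;m&=k
    ys,xs=np.nonzero(m);print(len(xs),xs.min(),xs.max(),ys.min(),ys.max(),xs.mean(),ys.mean());P.append((xs.mean(),ys.mean()))
print(tri(S,P[0],T,P[1]),knob(0),onz(T,P[1],.145),onz(S,P[0],.14))
s=sense();print(Ro.from_quat(s["tcp_rot"]).as_matrix())
q=s["tcp_rot"];p=s["tcp_pos"]
k=knob(0)
for psi in (PS,PS+np.pi): plan(p,q,[([k[0],k[1],.24],Rtool(psi)),([k[0],k[1],.125],Rtool(psi))])
E
```

```text
126 215 231 140 157 221.02380952380952 149.3095238095238
99 141 152 226 236 146.25252525252526 230.57575757575756
(array([0.4916, 0.3196, 0.1591]), np.float64(0.007941162322815285)) [0.4951 0.3182 0.139 ] [0.4975 0.3225 0.145 ] [0.5043 0.3527 0.14  ]
[[-0.      0.2355  0.9719]
 [-0.0001  0.9719 -0.2355]
 [-1.     -0.0001 -0.    ]]
{"slide": [-0.13, -14.91, 40.63] "turn": [1.371, 0.0, 0.0] }
{"slide": [11.37, -14.91, 40.63] "turn": [1.371, 0.0, 0.0] }
{"slide": [-0.13, -14.91, 40.63] "turn": [-1.771, -0.0, 0.0] }
{"slide": [11.37, -14.91, 40.63] "turn": [-1.771, -0.0, 0.0] }
```

```bash
python3 -m crank '[{"slide":[-3,-4,10],"turn":[0,0,0],"hand":-1},{"slide":[-3,-8,20],"turn":[0.2,0,0],"hand":-1},{"slide":[-3,-14.9,40.6],"turn":[1.37,0,0],"hand":-1},{"slide":[-3,-14.9,40.6],"turn":[1.37,0,0],"hand":-1},{"slide":[-3,-14.9,40.6],"turn":[1.37,0,0],"hand":-1},{"slide":[-3,-14.9,40.6],"turn":[1.37,0,0],"hand":-1},{"slide":[-3,-14.9,40.6],"turn":[1.37,0,0],"hand":-1},{"slide":[-3,-14.9,40.6],"turn":[1.37,0,0],"hand":-1}]'
```

```text
time_s: 3.6
tcp_pos: [0.4674, 0.3361, 0.2678]
tcp_rot: [0.426, 0.564, -0.426, 0.564]
contact_force: [0.3, 0.2, 0.5]
opening: 0.0886
```

```bash
cat > pl.py <<'E'
from h import *
np.set_printoptions(precision=4,suppress=True)
def go(*t):
    s=sense();print("t",s["time_s"],s["tcp_pos"],"F",s["contact_force"],"open",s["opening"]);plan(s["tcp_pos"],s["tcp_rot"],t)
E
python3 - <<'E'
from pl import *
k=knob(0)
go(([k[0],k[1],.20],Rtool(PS)),([k[0],k[1],.126],Rtool(PS)))
S=camera("side");T=camera("top");save(S,"s1");save(T,"t1")
E
```

```text
t 3.6 [0.4674 0.3361 0.2678] F [0.3432 0.213  0.5015] open 0.08859613264508492
{"slide": [6.78, 2.18, 2.48] "turn": [0.314, -0.0, -0.001] }
{"slide": [14.18, 2.17, 2.48] "turn": [0.314, -0.0, -0.001] }
```

```bash
python3 -m crank '[{"slide":[4,2.2,2.5],"turn":[0.314,0,0],"hand":-1},{"slide":[4,2.2,2.5],"turn":[0.314,0,0],"hand":-1},{"slide":[4,2.2,2.5],"turn":[0.314,0,0],"hand":-1},{"slide":[4,2.2,2.5],"turn":[0.314,0,0],"hand":-1}]'
python3 - <<'E'
from pl import *
k=knob(0)
go(([k[0],k[1],.126],Rtool(PS)))
S=camera("side");T=camera("top")
save(S,"s2")
z=T["color"][180:300,100:260,::-1];cv2.imwrite("pics/t2.png",cv2.resize(z,None,fx=4,fy=4))
z=S["color"][80:230,160:320,::-1];cv2.imwrite("pics/s2.png",cv2.resize(z,None,fx=4,fy=4))
E
```

```text
time_s: 4.1
tcp_pos: [0.4936, 0.3203, 0.2279]
tcp_rot: [0.507, 0.493, -0.506, 0.493]
contact_force: [0.2, 0.4, 0.4]
opening: 0.0883
t 4.1 [0.4936 0.3203 0.2279] F [0.1809 0.3907 0.4219] open 0.08826269261837265
{"slide": [10.19, 0.16, 0.21] "turn": [0.011, -0.0, -0.0] }
```

View pics/s2.png

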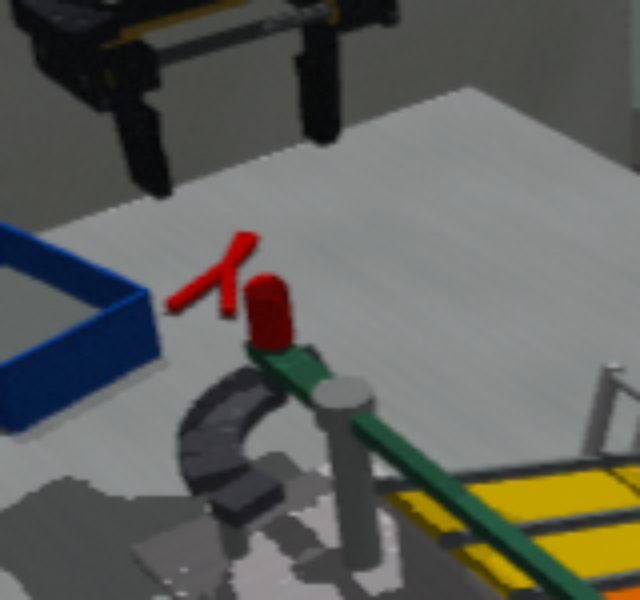

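View pics/t2.png

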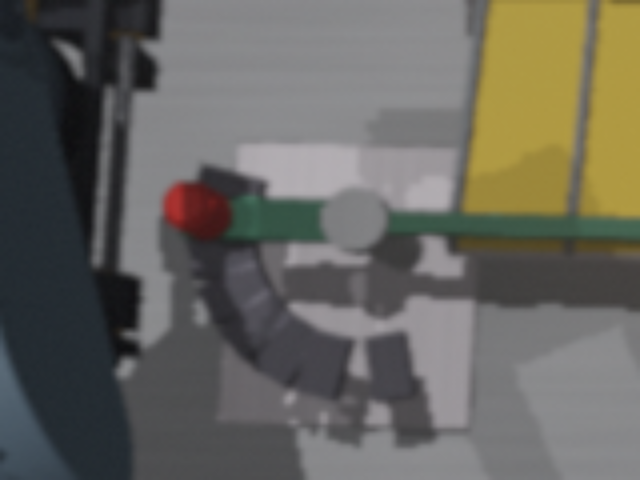

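```bash
python3 - <<'E'
from pl import *
S=camera("side");T=camera("top");s=sense()
print(proj(S,s["tcp_pos"]),proj(T,s["tcp_pos"]))
k=knob(0);print(proj(S,k),proj(T,k),proj(T,k+[0,0,.019]),proj(T,k-[0,0,.018]))
for c,(x0,x1,y0,y1) in((S,(221,240,140,175)),(T,(138,165,220,245))):
    im=c["color"].astype(int);m=(im[...,0]>90)&(im[...,1]<70)&(im[...,2]<70)
    kk=np.zeros_like(m);kk[y0:y1,x0:x1]=1;m&=kk
    ys,xs=np.nonzero(m);print(len(xs),xs.min(),xs.max(),ys.min(),ys.max(),xs.mean(),ys.mean())
E
```

```text
[219.1095 119.5306] [132.4835 225.134 ]
[225.739  156.8206] [149.2915 232.2048] [146.2124 230.6636] [152.1081 233.6145]
48 221 232 140 163 225.20833333333334 149.70833333333334
84 141 153 226 236 145.32142857142858 231.04761904761904
```

```bash
python3 - <<'E'
from pl import *
S=camera("side");T=camera("top");s=sense()
print(tri(S,(227.2,157.5),T,(149.6,232.7)),onz(T,(149.6,232.7),.139),onz(S,(227.2,157.5),.139),knob(0))
E
```

```text
(array([0.496 , 0.3173, 0.1371]), np.float64(0.0035744548981210306)) [0.4941 0.3176 0.139 ] [0.496  0.3135 0.139 ] [0.4951 0.3182 0.139 ]
```

```bash
python3 -m crank '[{"slide":[5,0.15,0.3],"turn":[0.011,0,0],"hand":-1},{"slide":[8,0.15,0.3],"turn":[0.011,0,0],"hand":-1},{"slide":[10.1,0.15,0.3],"turn":[0.011,0,0],"hand":-1},{"slide":[10.1,0.15,0.3],"turn":[0.011,0,0],"hand":-1},{"slide":[10.1,0.15,0.3],"turn":[0.011,0,0],"hand":0},{"slide":[10.1,0.15,0.3],"turn":[0.011,0,0],"hand":0.3}]'
python3 - <<'E'
from pl import *
S=camera("side");T=camera("top")
z=T["color"][180:300,100:260,::-1];cv2.imwrite("pics/t3.png",cv2.resize(z,None,fx=4,fy=4))
z=S["color"][80:230,160:320,::-1];cv2.imwrite("pics/s3.png",cv2.resize(z,None,fx=4,fy=4))
E
```

```text
time_s: 5.0
tcp_pos: [0.4965, 0.3172, 0.1285]
tcp_rot: [0.511, 0.489, -0.509, 0.49]
contact_force: [-0.5, 0.5, 1.0]
opening: 0.0742
```

View pics/s3.png

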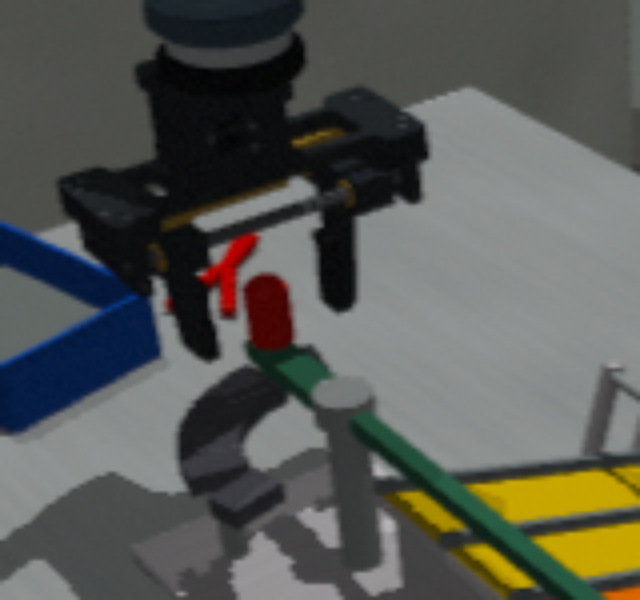

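```bash
python3 -m crank '[{"slide":[0.2,-0.1,0],"turn":[0,0,0],"hand":0.5},{"slide":[0.2,-0.1,0],"turn":[0,0,0],"hand":1},{"slide":[0.2,-0.1,0],"turn":[0,0,0],"hand":1},{"slide":[0.2,-0.1,0],"turn":[0,0,0],"hand":1},{"slide":[0.2,-0.1,0],"turn":[0,0,0],"hand":1},{"slide":[0.2,-0.1,0],"turn":[0,0,0],"hand":1}]'
```

```text
time_s: 5.7
tcp_pos: [0.495, 0.3167, 0.1247]
tcp_rot: [0.511, 0.489, -0.51, 0.49]
contact_force: [2.7, 0.6, -1.1]
opening: 0.0247
```

```bash
python3 -m crank '[{"slide":[-0.5,0,0],"turn":[0,0,0],"hand":1},{"slide":[-1,0,0],"turn":[0,0,0],"hand":1},{"slide":[-1.5,0,0],"turn":[0,0,0],"hand":1},{"slide":[-1.5,0,0],"turn":[0,0,0],"hand":1},{"slide":[-1.5,0,0],"turn":[0,0,0],"hand":1}]'; python3 - <<'E'
from pl import *
z=.1247+.015
for c,i in (("a",range(1,7)),("b",range(7,12))):
  pass
k0=knob(0)
# offset of grip from ideal knob
s=sense();off=s["tcp_pos"]-k0;print(off)
go(*[(np.r_[knob(t)[:2]+0*off[:2],s["tcp_pos"][2]],Rtool(PS+t)) for t in np.linspace(0,1.571,12)])
E
```

```text
time_s: 6.2
tcp_pos: [0.4941, 0.3166, 0.1392]
tcp_rot: [-0.51, -0.49, 0.51, -0.489]
contact_force: [2.9, 1.7, -6.3]
opening: 0.0251
[-0.0011 -0.0016  0.0002]
t 6.2 [0.4941 0.3166 0.1392] F [ 2.9205  1.7327 -6.2695] open 0.02514216534569648
{"slide": [-0.0, 0.1, -0.17] "turn": [-0.004, 0.0, 0.0] }
{"slide": [0.0, -0.97, -0.09] "turn": [-0.147, 0.0, 0.0] }
{"slide": [0.0, -2.01, 0.15] "turn": [-0.29, 0.0, 0.0] }
{"slide": [0.0, -3.01, 0.53] "turn": [-0.433, -0.0, 0.0] }
{"slide": [0.0, -3.95, 1.04] "turn": [-0.576, -0.0, 0.0] }
{"slide": [0.0, -4.8, 1.69] "turn": [-0.718, -0.0, 0.0] }
{"slide": [0.0, -5.56, 2.45] "turn": [-0.861, -0.0, 0.0] }
{"slide": [0.0, -6.2, 3.31] "turn": [-1.004, -0.0, 0.0] }
{"slide": [0.0, -6.7, 4.25] "turn": [-1.147, -0.0, 0.0] }
{"slide": [0.0, -7.07, 5.25] "turn": [-1.29, -0.0, 0.0] }
{"slide": [0.0, -7.3, 6.3] "turn": [-1.433, -0.0, 0.0] }
{"slide": [0.0, -7.37, 7.37] "turn": [-1.575, -0.0, 0.0] }
```

```bash
python3 -m crank '[{"slide":[0,-1.07,0.08],"turn":[-0.143,0,0],"hand":1},{"slide":[0,-2.12,0.3],"turn":[-0.286,0,0],"hand":1},{"slide":[0,-3.11,0.68],"turn":[-0.428,0,0],"hand":1},{"slide":[0,-4.05,1.19],"turn":[-0.571,0,0],"hand":1},{"slide":[0,-4.91,1.83],"turn":[-0.714,0,0],"hand":1},{"slide":[0,-5.67,2.59],"turn":[-0.857,0,0],"hand":1},{"slide":[0,-6.31,3.45],"turn":[-1.0,0,0],"hand":1},{"slide":[0,-6.82,4.38],"turn":[-1.142,0,0],"hand":1}]'; python3 - <<'E'
from pl import *
go(*[(np.r_[knob(t)[:2],.1392],Rtool(PS+t)) for t in (1.142,1.285,1.43,1.571)])
print(Ro.from_quat(sense()["tcp_rot"]).as_matrix())
E
```

```text
time_s: 7.0
tcp_pos: [0.4274, 0.2744, 0.1405]
tcp_rot: [0.163, 0.685, -0.163, 0.691]
contact_force: [14.8, -4.6, -6.6]
opening: 0.0251
t 7.0 [0.4274 0.2744 0.1405] F [14.7759 -4.6288 -6.6199] open 0.025084654860990836
{"slide": [0.13, 0.14, -0.3] "turn": [0.001, 0.007, -0.002] }
{"slide": [0.13, -0.93, -0.22] "turn": [-0.142, 0.007, -0.002] }
{"slide": [0.13, -1.99, 0.01] "turn": [-0.287, 0.007, -0.001] }
{"slide": [0.13, -2.98, 0.38] "turn": [-0.428, 0.007, -0.001] }
[[ 0.0072  0.4485  0.8937]
 [-0.0012  0.8938 -0.4485]
 [-1.      0.0021  0.007 ]]
```

```bash
python3 -m crank '[{"slide":[0,-0.5,0.25],"turn":[-0.07,0,0],"hand":1},{"slide":[0,-1.07,0.33],"turn":[-0.143,0,0],"hand":1},{"slide":[0,-2.12,0.55],"turn":[-0.286,0,0],"hand":1},{"slide":[0,-3.05,0.9],"turn":[-0.428,0,0],"hand":1},{"slide":[0,-3.05,0.9],"turn":[-0.428,0,0],"hand":1}]'; python3 - <<'E'
from pl import *
go(*[(np.r_[knob(t)[:2],.1392],Rtool(PS+t)) for t in (1.571,)])
S=camera("side");T=camera("top")
z=T["color"][150:330,100:340,::-1];cv2.imwrite("pics/t4.png",cv2.resize(z,None,fx=3.3,fy=3.3))
z=S["color"][80:260,160:400,::-1];cv2.imwrite("pics/s4.png",cv2.resize(z,None,fx=3.3,fy=3.3))
E
```

```text
time_s: 7.5
tcp_pos: [0.4209, 0.2438, 0.1405]
tcp_rot: [0.014, 0.705, -0.014, 0.709]
contact_force: [9.1, 1.7, -6.7]
opening: 0.0248
t 7.5 [0.4209 0.2438 0.1405] F [ 9.092   1.6624 -6.6938] open 0.02484084561498078
{"slide": [0.13, 0.21, -0.36] "turn": [-0.002, 0.006, -0.001] }
```

View pics/t4.png

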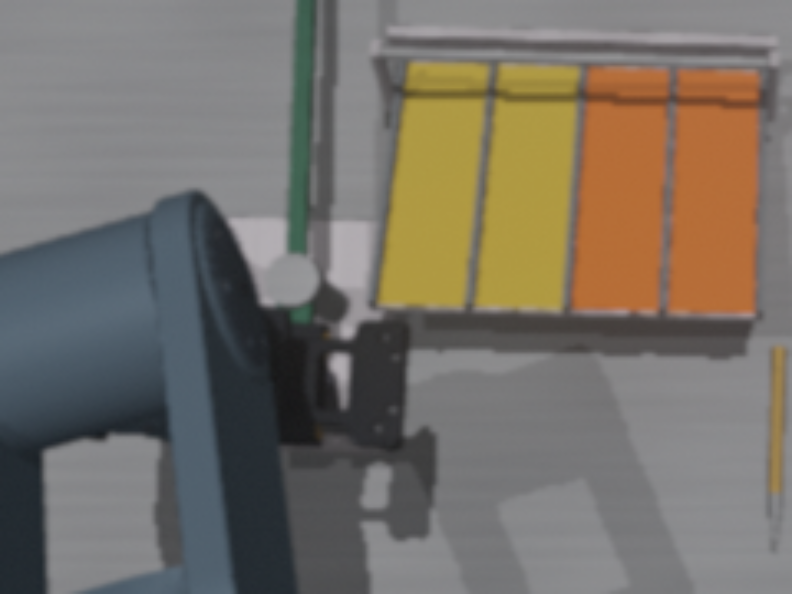

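View pics/s4.png

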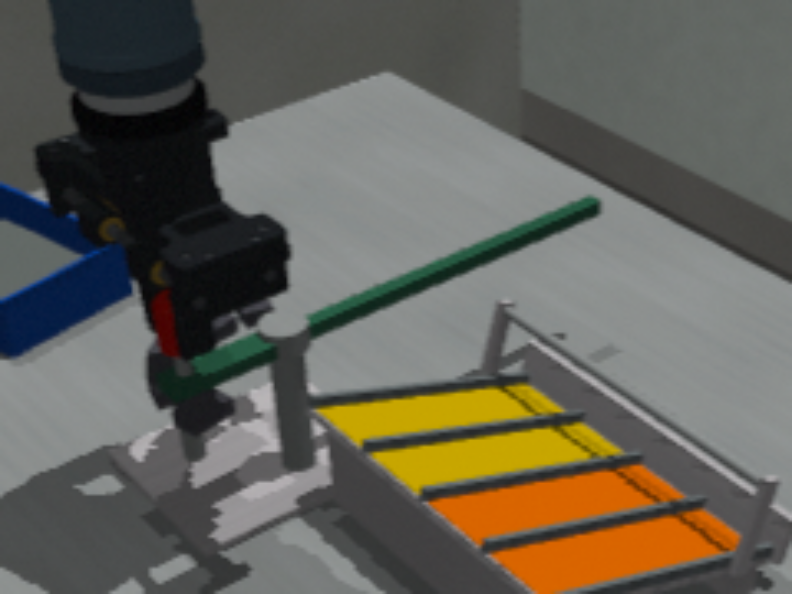

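```bash
python3 - <<'E'
from pl import *
S=camera("side");T=camera("top")
save(T,"t5")
im=T["color"].astype(int);m=(im[...,1]>im[...,0]*1.6)&(im[...,1]>im[...,2]*1.15)&(im[...,1]>50)
pts=[]
for r in range(60,230,10):
    xs=np.nonzero(m[r,150:230])[0]
    if len(xs)>2: pts.append(onz(T,(150+xs.mean(),r),.117)[:2])
pts=np.array(pts);print(pts.round(4).tolist())
a=np.polyfit(pts[:,0],pts[:,1],1);print("bar heading",np.arctan(a[0]),"PS",PS, "pivot y at .492",np.polyval(a,.4923),PV)
print(onz(S,(340.9,142.4),.115), PV+.28*np.array([np.cos(PS),np.sin(PS),0]))
E
```

```text
[]Traceback (most recent call last):
  File "<stdin>", line 10, in <module>
IndexError: too many indices for array: array is 1-dimensional, but 2 were indexed
```

```bash
python3 - <<'E'
from pl import *
T=camera("top");S=camera("side")
im=T["color"].astype(int);print(im[160,185:200].tolist())
m=(im[...,1]>im[...,0]*1.3)&(im[...,1]>im[...,2]*1.1)&(im[...,1]>50)
pts=[]
for r in range(100,225,6):
    xs=np.nonzero(m[r,150:230])[0]
    if len(xs)>2: pts.append(onz(T,(150+xs.mean(),r),.117)[:2])
pts=np.array(pts);print(pts.round(4).tolist())
a=np.polyfit(pts[:,0],pts[:,1],1);print("bar heading",np.arctan(a[0]),"PS",PS, "pivot y at .492",np.polyval(a,.4923),PV)
print(onz(S,(340.9,142.4),.115), PV+.28*np.array([np.cos(PS),np.sin(PS),0]))
E
```

```text
[[132, 132, 134], [132, 132, 135], [132, 133, 135], [128, 129, 130], [105, 116, 111], [74, 101, 88], [63, 97, 81], [63, 96, 80], [62, 94, 78], [57, 82, 70], [70, 80, 75], [105, 107, 107], [109, 109, 111], [89, 89, 90], [82, 82, 83]]
[[0.7581, 0.2415], [0.7446, 0.2411], [0.7312, 0.2407], [0.7179, 0.2413], [0.7046, 0.242], [0.6914, 0.2416], [0.6782, 0.2412], [0.6651, 0.2419], [0.652, 0.2425], [0.639, 0.2421], [0.626, 0.2418], [0.613, 0.2424], [0.6001, 0.2431], [0.5873, 0.2427], [0.5745, 0.2423], [0.5617, 0.2429], [0.549, 0.2436], [0.5363, 0.2432], [0.5237, 0.2428]]
bar heading -0.009427871799745208 PS -0.03754821413380372 pivot y at .492 0.24352960358262776 [0.4923 0.2433 0.117 ]
[0.7656 0.23   0.115 ] [0.7721 0.2328 0.117 ]
```

```bash
python3 -m crank '[{"slide":[0,0.1,0.1],"turn":[0,0,0],"hand":1},{"slide":[0,0.21,0.2],"turn":[0,0,0],"hand":1},{"slide":[0,0.21,0.2],"turn":[0,0,0],"hand":1}]'; python3 - <<'E'
from pl import *
T=camera("top");S=camera("side")
im=T["color"].astype(int)
m=(im[...,1]>im[...,0]*1.3)&(im[...,1]>im[...,2]*1.1)&(im[...,1]>50)
pts=[]
for r in range(100,225,6):
    xs=np.nonzero(m[r,150:230])[0]
    if len(xs)>2: pts.append(onz(T,(150+xs.mean(),r),.117)[:2])
pts=np.array(pts)
a=np.polyfit(pts[:,0],pts[:,1],1);print("bar heading",np.arctan(a[0]),"PS",PS)
E
```

```text
time_s: 8.1
tcp_pos: [0.421, 0.2459, 0.1394]
tcp_rot: [0.015, 0.707, -0.016, 0.707]
contact_force: [5.0, -2.1, -4.8]
opening: 0.0249
bar heading -0.030394555415691315 PS -0.03754821413380372
```

```bash
python3 -m crank '[{"slide":[0.5,0,0],"turn":[0,0,0],"hand":1},{"slide":[0.9,0.02,0],"turn":[0,0,0],"hand":1},{"slide":[1.2,0.05,0],"turn":[0,0,0],"hand":1},{"slide":[1.45,0.05,0],"turn":[0,0,0],"hand":1},{"slide":[1.45,0.05,0],"turn":[0,0,0],"hand":1}]'
```

```text
time_s: 8.7
tcp_pos: [0.421, 0.2464, 0.1248]
tcp_rot: [0.015, 0.707, -0.016, 0.707]
contact_force: [3.8, -4.1, -4.0]
opening: 0.0247
```

```bash
python3 -m crank '[{"slide":[0.1,0,0],"turn":[0,0,0],"hand":0.4},{"slide":[0.1,0,0],"turn":[0,0,0],"hand":0},{"slide":[0,0,0],"turn":[0,0,0],"hand":-0.3},{"slide":[0,0,0],"turn":[0,0,0],"hand":-1},{"slide":[0,0,0],"turn":[0,0,0],"hand":-1},{"slide":[-4,0,0],"turn":[0,0,0],"hand":-1},{"slide":[-8,0,0],"turn":[0,0,0],"hand":-1},{"slide":[-10,0,0],"turn":[0,0,0],"hand":-1}]'; python3 - <<'E'
from pl import *
T=camera("top");S=camera("side")
im=T["color"].astype(int)
m=(im[...,1]>im[...,0]*1.3)&(im[...,1]>im[...,2]*1.1)&(im[...,1]>50)
pts=[]
for r in range(100,225,6):
    xs=np.nonzero(m[r,150:230])[0]
    if len(xs)>2: pts.append(onz(T,(150+xs.mean(),r),.117)[:2])
pts=np.array(pts)
a=np.polyfit(pts[:,0],pts[:,1],1);print("bar heading",np.arctan(a[0]),"PS",PS)
z=S["color"][80:260,160:400,::-1];cv2.imwrite("pics/s6.png",cv2.resize(z,None,fx=3.3,fy=3.3,interpolation=cv2.INTER_CUBIC))
save(T,"t6")
E
```

```text
time_s: 9.5
tcp_pos: [0.4219, 0.2475, 0.2285]
tcp_rot: [0.016, 0.705, -0.015, 0.708]
contact_force: [0.1, 0.2, -0.1]
opening: 0.0804
bar heading -0.039986537222140045 PS -0.03754821413380372
```

View pics/s6.png

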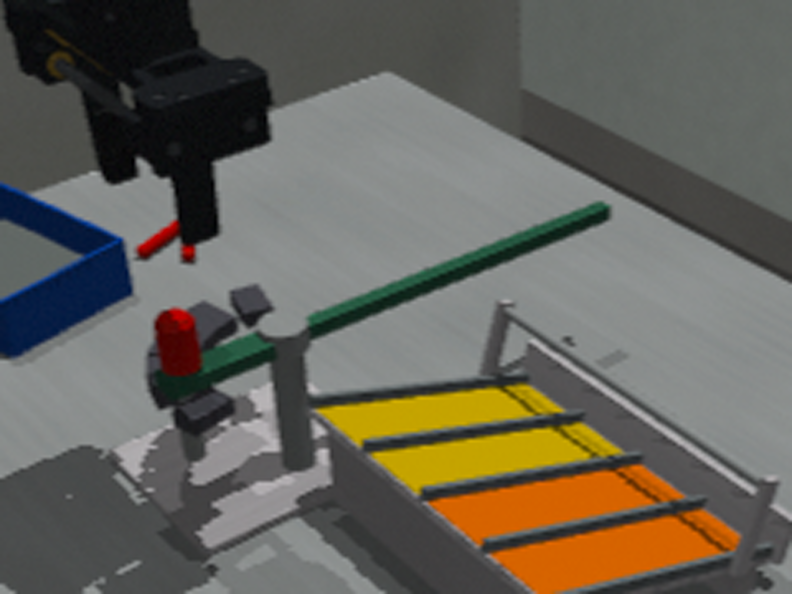

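View pics/t6.png

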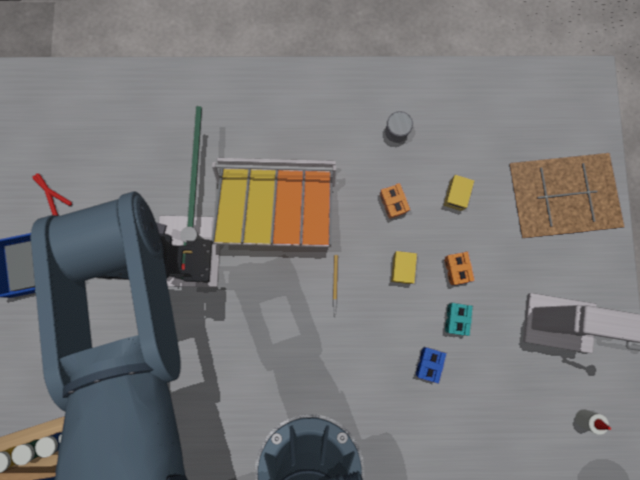

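```bash
cat > parts.py <<'E'
from h import *
from scipy.optimize import minimize
def cmask(c,kind):
    hsv=cv2.cvtColor(c["color"],cv2.COLOR_RGB2HSV);h,s,v=[hsv[...,i].astype(int) for i in range(3)]
    m=(s>110)&(v>60)&((h>=21)&(h<=34) if kind=="cab" else (h>=4)&(h<=19))
    return m
def corners(p,z0=0.,R=None):
    x,y,th=p;c,s=np.cos(th),np.sin(th)
    out=[]
    for a in(-.033,.033):
        for b in(-.023,.023):
            for z in(0,.044): out.append([x+a*c-b*s,y+a*s+b*c,z+z0])
    return np.array(out)
K=4
def hullmask(c,P,box):
    x0,y0,x1,y1=box
    q=np.array([proj(c,p) for p in P]);q=(q-[x0,y0]+.5)*K
    h=cv2.convexHull(q.astype(np.float32))
    im=np.zeros(((y1-y0)*K,(x1-x0)*K),np.uint8);cv2.fillConvexPoly(im,np.round(h*16).astype(np.int32),255,shift=4)
    return cv2.resize(im,(x1-x0,y1-y0),interpolation=cv2.INTER_AREA)/255.
def fitpart(S,T,kind,g):
    """fit box pose from guess (x,y,th)"""
    data=[]
    for c in(S,T):
        if c is None: continue
        q=proj(c,[g[0],g[1],.022]).astype(int);r=48 if c is S else 36
        box=(max(q[0]-r,0),max(q[1]-r,0),min(q[0]+r,640),min(q[1]+r,480))
        m=cmask(c,kind)[box[1]:box[3],box[0]:box[2]].astype(np.uint8)
        m=cv2.morphologyEx(m,cv2.MORPH_OPEN,np.ones((3,3),np.uint8))
        n,l,st,ce=cv2.connectedComponentsWithStats(m)
        if n<2: continue
        # component nearest centre (windows may split; take hull of near)
        d=[np.hypot(*(ce[i]-[r,r]))-.02*st[i,4] for i in range(1,n)];i=1+int(np.argmin(d))
        mm=(l==i).astype(np.uint8)
        pts=cv2.findNonZero(mm);hh=cv2.convexHull(pts);full=np.zeros_like(mm);cv2.fillConvexPoly(full,hh,1)
        data.append((c,box,full.astype(float)))
    def cost(p):
        return sum(np.abs(hullmask(c,corners(p),b)-f).sum()/f.sum() for c,b,f in data)
    best=None
    for th in np.arange(0,np.pi,np.pi/6):
        r=minimize(cost,[g[0],g[1],th],method="Nelder-Mead",options=dict(initial_simplex=[[g[0],g[1],th],[g[0]+.01,g[1],th],[g[0],g[1]+.01,th],[g[0],g[1],th+.3]],maxiter=120))
        if best is None or r.fun<best.fun:best=r
    return best.x,best.fun
def blobs(T,kind):
    m=cmask(T,kind).astype(np.uint8);m=cv2.morphologyEx(m,cv2.MORPH_OPEN,np.ones((3,3),np.uint8));m=cv2.morphologyEx(m,cv2.MORPH_CLOSE,np.ones((5,5),np.uint8))
    n,l,st,ce=cv2.connectedComponentsWithStats(m)
    return [(ce[i],st[i,4]) for i in range(1,n) if 150<st[i,4]<1200]
if __name__=="__main__":
    np.set_printoptions(precision=4,suppress=True)
    S=camera("side");T=camera("top")
    for k in("cab","wh"):
        for ce,ar in blobs(T,k):
            g=onz(T,ce,.03)
            if not(.3<g[0]<.9 and -.5<g[1]<.45): continue
            print(k,ce,ar,g[:2],*fitpart(S,T,k,g[:2]))
E
python3 parts.py
```

```text
cab [459.0927 191.476 ] 626 [ 0.6019 -0.3423] [ 0.6004 -0.3437 -0.2961] 0.2267125445743992
cab [403.6936 267.1764] 669 [ 0.4307 -0.2107] [ 0.4313 -0.2123  3.032 ] 0.15074981534276083
wh [394.3053 200.5981] 642 [ 0.5817 -0.1944] [ 0.5842 -0.1954  0.3498] 0.2286567622191888
wh [459.058  268.2659] 707 [ 0.4274 -0.3336] [ 0.428  -0.3356  0.1896] 0.16780539487895446
```

```bash
python3 - <<'E'
from pl import *
R=Rtool(3.032-np.pi+np.pi/2)
go(([.4313,-.2123,.15],R),([.4313,-.2123,.015],R))
E
```

```text
t 9.7 [0.4205 0.247  0.2246] F [-0.8992 -0.003  -0.4995] open 0.08817789685269042
{"slide": [7.45, -45.84, 3.04] "turn": [0.067, 0.0, -0.0] }
{"slide": [20.95, -45.84, 3.04] "turn": [0.067, 0.0, -0.0] }
```

```bash
python3 -m crank '[{"slide":[0,-30,3.04],"turn":[0.067,0,0],"hand":-1},{"slide":[0,-30,3.04],"turn":[0.067,0,0],"hand":-1},{"slide":[0,-30,3.04],"turn":[0.067,0,0],"hand":-1},{"slide":[0,-30,3.04],"turn":[0.067,0,0],"hand":-1},{"slide":[0,-40,3.04],"turn":[0.067,0,0],"hand":-1},{"slide":[1,-45.84,3.04],"turn":[0.067,0,0],"hand":-1},{"slide":[5,-45.84,3.04],"turn":[0.067,0,0],"hand":-1},{"slide":[7.5,-45.84,3.04],"turn":[0.067,0,0],"hand":-1}]'
python3 - <<'E'
from pl import *
from parts import fitpart
S=camera("side");T=camera("top")
print(fitpart(S,None,"cab",(.4313,-.2123)))
save(S,"s7")
R=Rtool(3.032-np.pi+np.pi/2)
go(([.4313,-.2123,.15],R),([.4313,-.2123,.015],R))
E
```

```text
time_s: 10.5
tcp_pos: [0.4314, -0.1471, 0.1842]
tcp_rot: [0.039, 0.706, -0.039, 0.706]
contact_force: [0.8, 0.3, -0.6]
opening: 0.0884
(array([ 0.4307, -0.2131, -0.1186]), np.float64(0.03549975202912751))
t 10.6 [ 0.429  -0.148   0.1807] F [ 0.1509  0.1655 -0.5825] open 0.08833101313506542
{"slide": [3.05, -6.37, 0.99] "turn": [-0.006, -0.007, -0.002] }
{"slide": [16.55, -6.4, 1.08] "turn": [-0.006, -0.007, -0.002] }
```

View pics/s7.png

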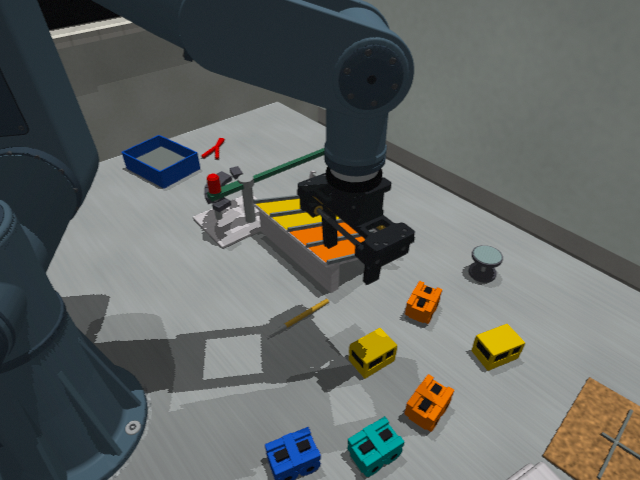

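```bash
python3 -m crank '[{"slide":[3,-6.4,1.0],"turn":[-0.006,0,0],"hand":-1},{"slide":[7,-6.4,1.0],"turn":[-0.006,0,0],"hand":-1},{"slide":[7,-6.4,1.0],"turn":[-0.006,0,0],"hand":-1},{"slide":[7,-6.4,1.0],"turn":[-0.006,0,0],"hand":-1}]'
python3 - <<'E'
from pl import *
R=Rtool(3.032-np.pi+np.pi/2)
go(([.431,-.2127,.015],R))
E
```

```text
time_s: 11.0
tcp_pos: [0.4332, -0.2077, 0.1132]
tcp_rot: [0.038, 0.708, -0.035, 0.705]
contact_force: [0.7, -0.2, 0.1]
opening: 0.088
t 11.0 [ 0.4332 -0.2077  0.1132] F [ 0.7403 -0.1905  0.0684] open 0.08795598483794688
{"slide": [9.82, -0.55, -0.12] "turn": [0.005, -0.005, -0.004] }
```

```bash
python3 -m crank '[{"slide":[5,-0.5,-0.15],"turn":[0.005,0,0],"hand":-1},{"slide":[9,-0.5,-0.15],"turn":[0.005,0,0],"hand":-1},{"slide":[9.7,-0.5,-0.15],"turn":[0.005,0,0],"hand":-1},{"slide":[9.7,-0.5,-0.15],"turn":[0.005,0,0],"hand":0},{"slide":[9.7,-0.5,-0.15],"turn":[0.005,0,0],"hand":1},{"slide":[9.7,-0.5,-0.15],"turn":[0.005,0,0],"hand":1},{"slide":[9.7,-0.5,-0.15],"turn":[0.005,0,0],"hand":1}]'
```

```text
time_s: 11.7
tcp_pos: [0.434, -0.2152, 0.0201]
tcp_rot: [0.038, 0.705, -0.039, 0.707]
contact_force: [-0.6, -0.1, 0.5]
opening: 0.058
```

```bash
python3 -m crank '[{"slide":[0.4,0,0],"turn":[0,0,0],"hand":1},{"slide":[0.4,0,0],"turn":[0,0,0],"hand":1},{"slide":[0.4,0,0],"turn":[0,0,0],"hand":1},{"slide":[0.4,0,0],"turn":[0,0,0],"hand":1}]'
```

```text
time_s: 12.1
tcp_pos: [0.433, -0.2146, 0.0145]
tcp_rot: [0.038, 0.706, -0.039, 0.706]
contact_force: [0.3, 1.1, 3.8]
opening: 0.0458
```

```bash
python3 - <<'E'
from pl import *
Rt=np.stack([-RD[:,2],RD[:,1],RD[:,0]],1)
p=D(-.128,.093,.0185);print(p,D(-.128,.093,.06+.0185))
go(([.434,-.2152,.20],Rtool(PS+np.pi/2)),(p+[0,0,.08],Rt),(p,Rt))
E
```

```text
[0.5468 0.1668 0.0781] [0.5653 0.1661 0.1352]
t 12.1 [ 0.433  -0.2146  0.0145] F [0.3106 1.1396 3.8034] open 0.04583232737768854
{"slide": [-18.55, -0.06, 0.11] "turn": [-0.071, 0.0, 0.0] }
{"slide": [-14.37, 39.15, 7.17] "turn": [-0.071, 0.315, -0.011] }
{"slide": [-6.37, 39.15, 7.17] "turn": [-0.071, 0.315, -0.011] }
```

```bash
python3 -m crank '[{"slide":[-4,0,0],"turn":[0,0,0],"hand":1},{"slide":[-9,0,0],"turn":[0,0,0],"hand":1},{"slide":[-14,0,0],"turn":[0,0,0],"hand":1},{"slide":[-18.5,5,1],"turn":[0,0,0],"hand":1},{"slide":[-18.5,10,2],"turn":[-0.03,0,0],"hand":1},{"slide":[-18.5,15,3],"turn":[-0.07,0.1,0],"hand":1},{"slide":[-18.5,20,5],"turn":[-0.07,0.2,0],"hand":1},{"slide":[-18.5,25,7],"turn":[-0.07,0.3,-0.01],"hand":1}]'; python3 - <<'E'
from pl import *
Rt=np.stack([-RD[:,2],RD[:,1],RD[:,0]],1)
p=D(-.128,.093,.0185)
go((p+[0,0,.08],Rt),(p,Rt))
save(camera("side"),"s8");save(camera("top"),"t8")
E
```

```text
time_s: 12.9
tcp_pos: [0.5189, 0.007, 0.1999]
tcp_rot: [0.015, 0.805, -0.012, 0.592]
contact_force: [0.5, -1.3, -1.3]
opening: 0.046
t 12.9 [0.5189 0.007  0.1999] F [ 0.4649 -1.3476 -1.3424] open 0.04596940727437087
{"slide": [3.32, 16.09, 3.31] "turn": [-0.001, 0.012, 0.001] }
{"slide": [10.96, 16.1, 5.69] "turn": [-0.001, 0.012, 0.001] }
```

View pics/s8.png

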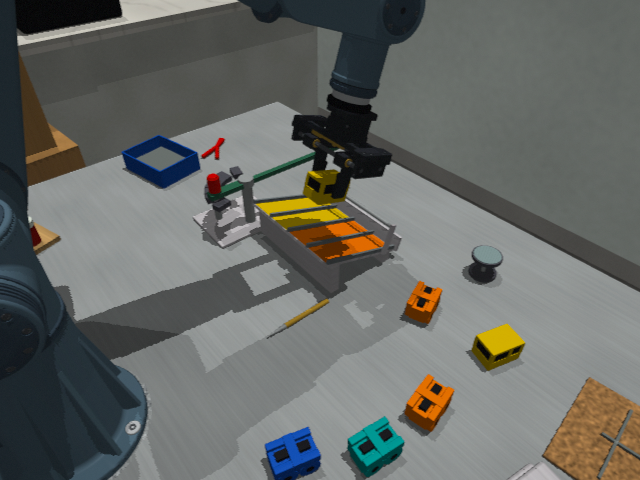

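```bash
python3 -m crank '[{"slide":[0.5,6,1],"turn":[0,0.01,0],"hand":1},{"slide":[1.5,11,2],"turn":[0,0.01,0],"hand":1},{"slide":[3.3,16.1,3.3],"turn":[0,0.01,0],"hand":1},{"slide":[3.3,16.1,3.3],"turn":[0,0.01,0],"hand":1},{"slide":[3.3,16.1,3.3],"turn":[0,0.01,0],"hand":1}]'; python3 - <<'E'
from pl import *
Rt=np.stack([-RD[:,2],RD[:,1],RD[:,0]],1)
p=D(-.128,.093,.0185)
go((p+[0,0,.03],Rt),(p,Rt))
S=camera("side");T=camera("top")
z=T["color"][130:310,130:370,::-1];cv2.imwrite("pics/t9.png",cv2.resize(z,None,fx=3.3,fy=3.3,interpolation=cv2.INTER_CUBIC))
z=S["color"][110:290,180:420,::-1];cv2.imwrite("pics/s9.png",cv2.resize(z,None,fx=3.3,fy=3.3,interpolation=cv2.INTER_CUBIC))
E
```

```text
time_s: 13.5
tcp_pos: [0.5451, 0.1668, 0.1562]
tcp_rot: [0.014, 0.809, -0.01, 0.588]
contact_force: [0.4, -0.7, -1.5]
opening: 0.0458
t 13.5 [0.5451 0.1668 0.1562] F [ 0.4106 -0.6956 -1.4557] open 0.04582575869035663
{"slide": [4.53, 0.01, 1.64] "turn": [0.002, 0.001, 0.0] }
{"slide": [7.38, 0.01, 2.56] "turn": [0.002, 0.001, 0.0] }
```

View pics/s9.png

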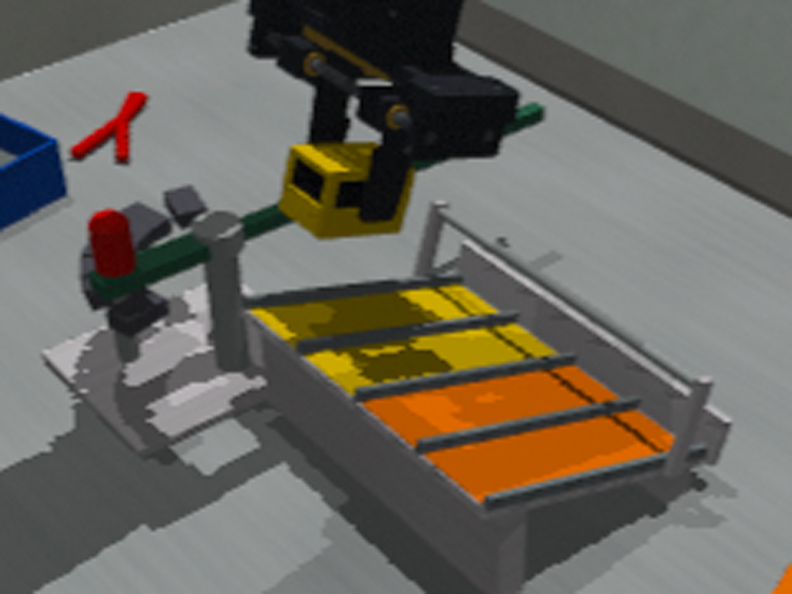

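View pics/t9.png

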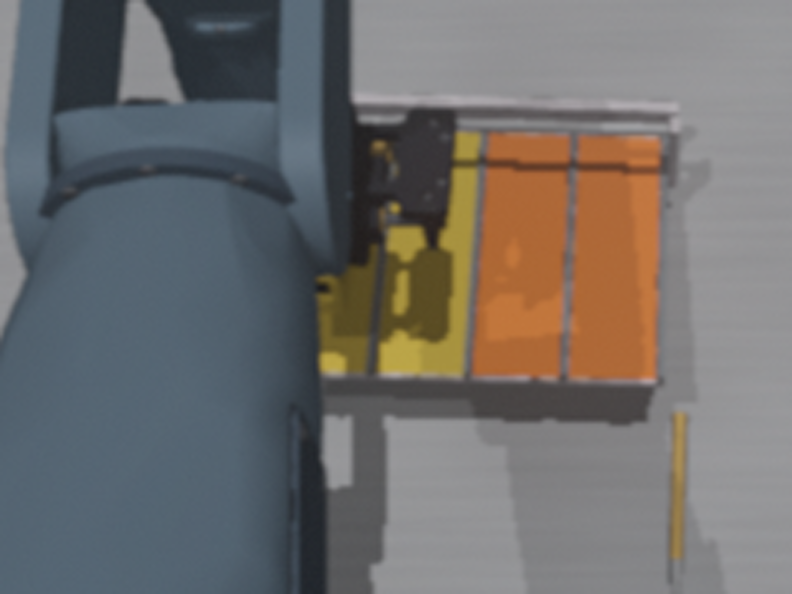

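```bash
python3 -m crank '[{"slide":[2.5,0,1],"turn":[0,0,0],"hand":1},{"slide":[4.5,0,1.8],"turn":[0,0,0],"hand":1},{"slide":[6,0,2.4],"turn":[0,0,0],"hand":1},{"slide":[7,0,2.6],"turn":[0,0,0],"hand":1},{"slide":[7,0,2.6],"turn":[0,0,0],"hand":1}]'; python3 - <<'E'
from pl import *
Rt=np.stack([-RD[:,2],RD[:,1],RD[:,0]],1)
p=D(-.128,.093,.0145)
go((p,Rt))
print(RD.T@(sense()["tcp_pos"]-O))
S=camera("side")
z=S["color"][110:290,180:420,::-1];cv2.imwrite("pics/s10.png",cv2.resize(z,None,fx=3.3,fy=3.3,interpolation=cv2.INTER_CUBIC))
E
```

```text
time_s: 14.1
tcp_pos: [0.549, 0.1643, 0.0823]
tcp_rot: [0.016, 0.808, -0.012, 0.588]
contact_force: [-0.6, -0.1, -0.6]
opening: 0.0453
t 14.1 [0.549  0.1643 0.0823] F [-0.5609 -0.0791 -0.5623] open 0.04533397943546269
{"slide": [0.87, 0.25, -0.09] "turn": [-0.002, 0.002, -0.001] }
[-0.1271  0.0905  0.0232]
```

View pics/s10.png

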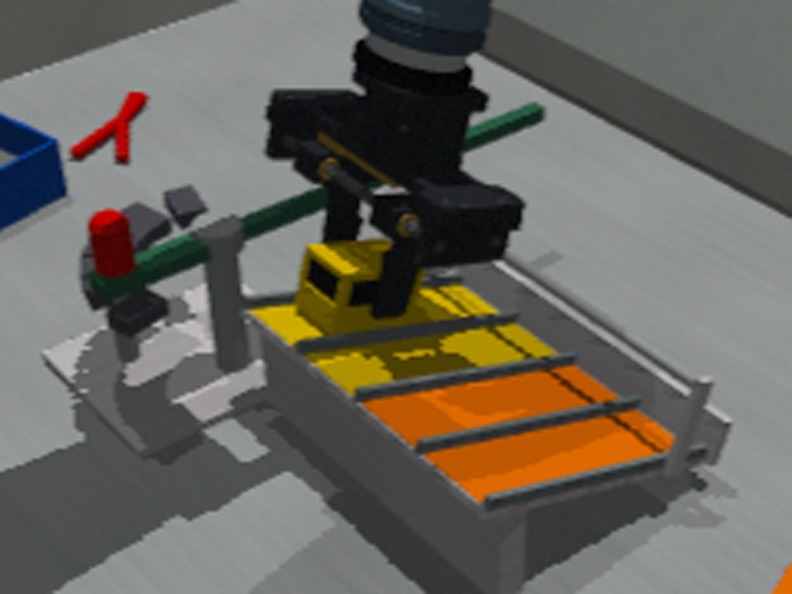

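```bash
python3 -m crank '[{"slide":[0.4,0.25,0],"turn":[0,0,0],"hand":1},{"slide":[0.8,0.25,0],"turn":[0,0,0],"hand":1},{"slide":[0.8,0.25,0],"turn":[0,0,0],"hand":1}]'; python3 - <<'E'
from pl import *
print(RD.T@(sense()["tcp_pos"]-O))
S=camera("side")
z=S["color"][110:290,180:420,::-1];cv2.imwrite("pics/s11.png",cv2.resize(z,None,fx=3.3,fy=3.3,interpolation=cv2.INTER_CUBIC))
E
```

```text
time_s: 14.45
tcp_pos: [0.5484, 0.1683, 0.0768]
tcp_rot: [0.016, 0.807, -0.011, 0.59]
contact_force: [0.8, 0.8, 2.6]
opening: 0.0457
[-0.1261  0.0945  0.0177]
```

View pics/s11.png

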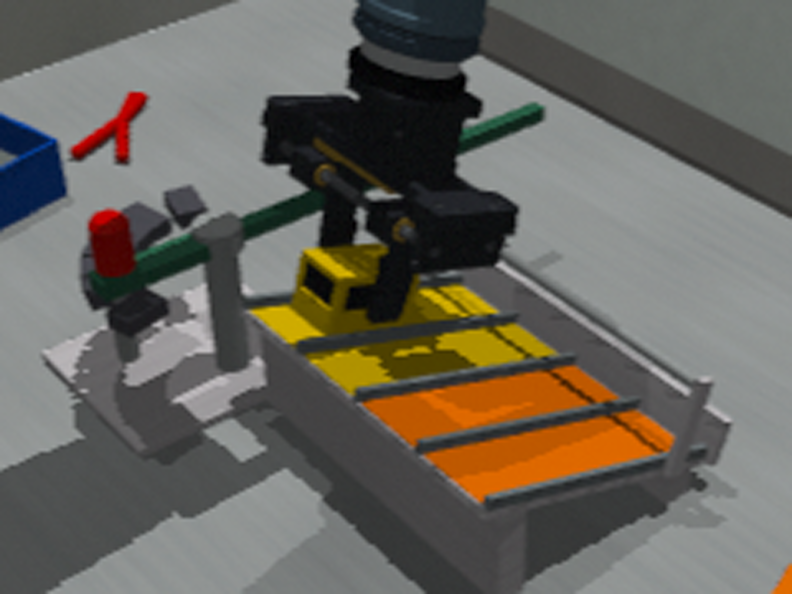

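```bash
python3 -m crank '[{"slide":[0,0,0],"turn":[0,0,0],"hand":-0.4},{"slide":[0,0,0],"turn":[0,0,0],"hand":-0.4},{"slide":[0,0,0],"turn":[0,0,0],"hand":-0.4},{"slide":[-2,0,-0.7],"turn":[0,0,0],"hand":-0.4},{"slide":[-6,0,-2],"turn":[0,0,0],"hand":-0.4},{"slide":[-10,0,-3],"turn":[0,0,0],"hand":-0.4}]'; python3 - <<'E'
from pl import *
S=camera("side");T=camera("top")
z=S["color"][110:290,180:420,::-1];cv2.imwrite("pics/s12.png",cv2.resize(z,None,fx=3.3,fy=3.3,interpolation=cv2.INTER_CUBIC))
E
```

```text
time_s: 15.1
tcp_pos: [0.5483, 0.1677, 0.1803]
tcp_rot: [0.016, 0.809, -0.011, 0.588]
contact_force: [1.5, 0.5, 0.2]
opening: 0.0616
```

View pics/s12.png

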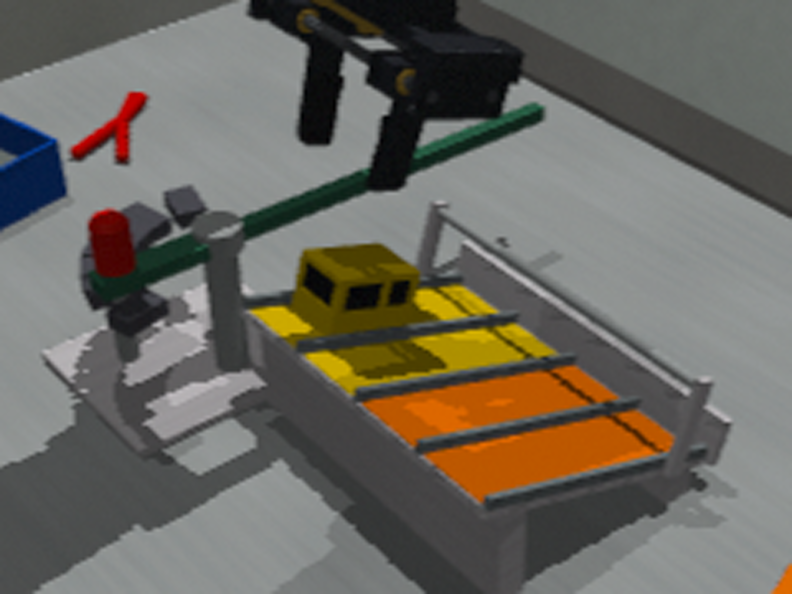

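```bash
python3 - <<'E'
from pl import *
R=Rtool(PS+np.pi/2)
p=D(-.186,.093,.02)
print(p,D(-.075,.093,.02))
go((p+[0,0,.09],R),(p,R),(D(-.075,.093,.02),R))
E
```

```text
[0.4921 0.1689 0.0975] [0.5976 0.1649 0.0632]
t 15.2 [0.553  0.1681 0.1863] F [ 1.4448 -0.2751  0.5446] open 0.061675193901569954
{"slide": [1.68, -0.15, -5.85] "turn": [-0.0, -0.3, -0.002] }
{"slide": [10.28, -0.17, -3.19] "turn": [-0.0, -0.3, -0.002] }
{"slide": [10.44, -0.17, 7.91] "turn": [-0.0, -0.3, -0.002] }
```

```bash
python3 -m crank '[{"slide":[1,-0.1,-4],"turn":[0,-0.15,0],"hand":1},{"slide":[1.7,-0.15,-5.85],"turn":[0,-0.3,0],"hand":1},{"slide":[1.7,-0.15,-5.85],"turn":[0,-0.3,0],"hand":1},{"slide":[1.7,-0.15,-5.85],"turn":[0,-0.3,0],"hand":1}]'; python3 - <<'E'
from pl import *
R=Rtool(PS+np.pi/2)
p=D(-.186,.093,.02)
go((p,R),(D(-.15,.093,.02),R),(D(-.11,.093,.02),R),(D(-.075,.093,.02),R))
E
```

```text
time_s: 15.6
tcp_pos: [0.4865, 0.1689, 0.1813]
tcp_rot: [0.013, 0.711, -0.013, 0.703]
contact_force: [1.0, -0.3, 1.4]
opening: 0.0318
t 15.6 [0.4865 0.1689 0.1813] F [ 1.029  -0.3395  1.3737] open 0.03180525046024188
{"slide": [8.38, 0.02, 0.66] "turn": [0.0, -0.011, -0.0] }
{"slide": [9.45, 0.02, 4.09] "turn": [0.0, -0.011, -0.0] }
{"slide": [10.65, 0.02, 7.91] "turn": [0.0, -0.011, -0.0] }
{"slide": [11.69, 0.02, 11.25] "turn": [0.0, -0.011, -0.0] }
```

```bash
python3 -m crank '[{"slide":[4,0,0.2],"turn":[0,-0.01,0],"hand":1},{"slide":[8,0,0.5],"turn":[0,-0.01,0],"hand":1},{"slide":[8.3,0,0.5],"turn":[0,-0.01,0],"hand":1},{"slide":[8.3,0,0.5],"turn":[0,-0.01,0],"hand":1}]'; python3 - <<'E'
from pl import *
R=Rtool(PS+np.pi/2)
go(*[(D(x,.093,.02),R) for x in(-.16,-.14,-.12,-.1,-.085,-.075)])
print(RD.T@(sense()["tcp_pos"]-O))
S=camera("side");T=camera("top")
z=S["color"][110:290,180:420,::-1];cv2.imwrite("pics/s13.png",cv2.resize(z,None,fx=3.3,fy=3.3,interpolation=cv2.INTER_CUBIC))
E
```

```text
time_s: 16.0
tcp_pos: [0.4936, 0.1683, 0.0987]
tcp_rot: [0.014, 0.708, -0.014, 0.706]
contact_force: [0.3, -0.4, 0.5]
opening: 0.0007
t 16.0 [0.4936 0.1683 0.0987] F [ 0.2721 -0.4303  0.47  ] open 0.0007285352127395957
{"slide": [0.92, 0.05, 2.32] "turn": [-0.001, -0.002, -0.0] }
{"slide": [1.53, 0.06, 4.23] "turn": [-0.001, -0.002, -0.0] }
{"slide": [2.15, 0.06, 6.13] "turn": [-0.001, -0.002, -0.0] }
{"slide": [2.76, 0.06, 8.03] "turn": [-0.001, -0.002, -0.0] }
{"slide": [3.22, 0.06, 9.46] "turn": [-0.001, -0.002, -0.0] }
{"slide": [3.53, 0.06, 10.41] "turn": [-0.001, -0.002, -0.0] }
[-0.1849  0.0925  0.0216]
```

View pics/s13.png

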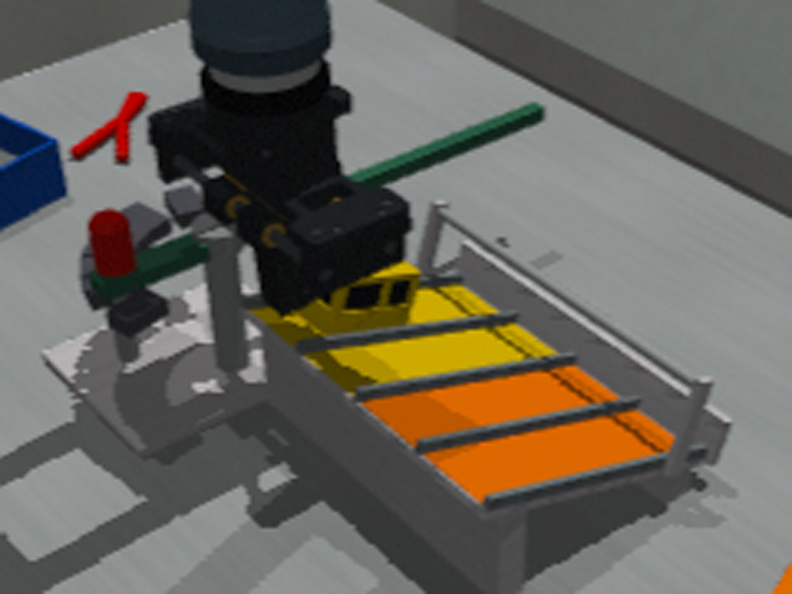

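```bash
python3 -m crank '[{"slide":[0.6,0.05,1.3],"turn":[0,0,0],"hand":1},{"slide":[1.1,0.05,2.9],"turn":[0,0,0],"hand":1},{"slide":[1.6,0.05,4.4],"turn":[0,0,0],"hand":1},{"slide":[2.15,0.05,6.1],"turn":[0,0,0],"hand":1},{"slide":[2.6,0.05,7.5],"turn":[0,0,0],"hand":1},{"slide":[2.9,0.05,8.6],"turn":[0,0,0],"hand":1},{"slide":[3.15,0.05,9.3],"turn":[0,0,0],"hand":1},{"slide":[3.2,0.05,9.6],"turn":[0,0,0],"hand":1}]'; python3 - <<'E'
from pl import *
print(sense()["contact_force"],RD.T@(sense()["tcp_pos"]-O))
S=camera("side");T=camera("top")
z=S["color"][110:290,180:420,::-1];cv2.imwrite("pics/s14.png",cv2.resize(z,None,fx=3.3,fy=3.3,interpolation=cv2.INTER_CUBIC))
E
```

```text
time_s: 16.9
tcp_pos: [0.5897, 0.1653, 0.0675]
tcp_rot: [0.014, 0.707, -0.013, 0.707]
contact_force: [-0.8, 0.9, 0.2]
opening: 0.0004
[-0.7557  0.9236  0.1523] [-0.0839  0.0931  0.0216]
```

View pics/s14.png

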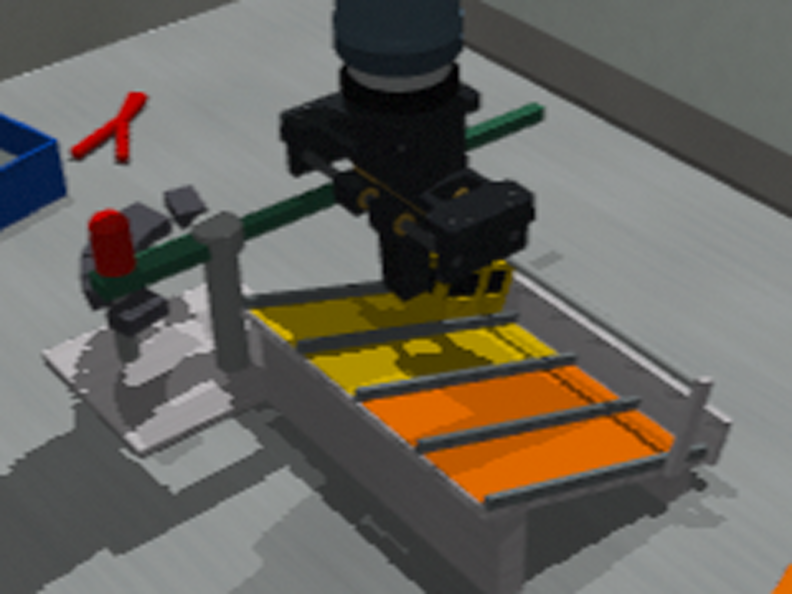

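Cab is going under the tie bar. Continue in small steps until the stop is felt.

```bash
python3 -m crank '[{"slide":[0.1,0,0.3],"turn":[0,0,0],"hand":1},{"slide":[0.2,0,0.6],"turn":[0,0,0],"hand":1},{"slide":[0.25,0,0.8],"turn":[0,0,0],"hand":1},{"slide":[0.25,0,0.8],"turn":[0,0,0],"hand":1}]'; python3 - <<'E'
from pl import *
print(sense()["contact_force"],RD.T@(sense()["tcp_pos"]-O))
E
```

```text
time_s: 17.4
tcp_pos: [0.5953, 0.1652, 0.0645]
tcp_rot: [0.014, 0.708, -0.013, 0.706]
contact_force: [-7.1, 0.0, 7.6]
opening: 0.0003
[-7.08    0.023   7.6349] [-0.0777  0.0932  0.0205]
```

```bash
python3 -m crank '[{"slide":[0,0,0.15],"turn":[0,0,0],"hand":1},{"slide":[0,0,0.15],"turn":[0,0,0],"hand":1}]'; python3 - <<'E'
from pl import *
print(sense()["contact_force"],RD.T@(sense()["tcp_pos"]-O))
S=camera("side");T=camera("top")
z=S["color"][110:290,180:420,::-1];cv2.imwrite("pics/s15.png",cv2.resize(z,None,fx=3.3,fy=3.3,interpolation=cv2.INTER_CUBIC))
E
python3 -m crank '[{"slide":[0,0,-0.5],"turn":[0,0,0],"hand":1},{"slide":[-2,0,-2],"turn":[0,0,0],"hand":1},{"slide":[-5,0,-3],"turn":[0,0,0],"hand":1},{"slide":[-10,0,-5],"turn":[0,0,0],"hand":1},{"slide":[-14,-5,-5],"turn":[0,0,0],"hand":-1},{"slide":[-15,-10,-5],"turn":[0,0,0],"hand":-1},{"slide":[-15,-15,-5],"turn":[0,0,0],"hand":-1},{"slide":[-15,-20,-5],"turn":[0,0,0],"hand":-1}]'; python3 - <<'E'
from pl import *
S=camera("side");T=camera("top")
z=S["color"][110:290,180:420,::-1];cv2.imwrite("pics/s16.png",cv2.resize(z,None,fx=3.3,fy=3.3,interpolation=cv2.INTER_CUBIC))
E
```

```text
time_s: 17.6
tcp_pos: [0.5955, 0.1652, 0.0644]
tcp_rot: [0.013, 0.709, -0.013, 0.705]
contact_force: [-12.0, -0.1, 11.8]
opening: 0.0003
[-12.0085  -0.0918  11.7831] [-0.0774  0.0932  0.0205]
time_s: 18.5
tcp_pos: [0.5415, -0.0196, 0.2155]
tcp_rot: [0.013, 0.706, -0.013, 0.708]
contact_force: [0.3, 0.4, -0.3]
opening: 0.0302
```

View pics/s16.png

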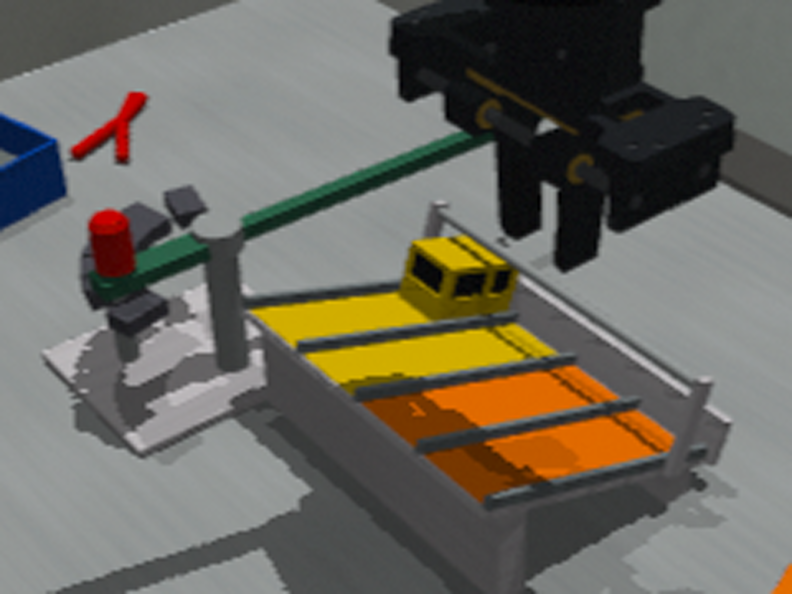

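```bash
cat > seat.py <<'E'
from pl import *
from parts import cmask,hullmask
def chk(c,kind,y,x0=-.033):
    def cor(x,yy): return [D(x+a,yy+b,z) for a in(-.033,.033) for b in(-.023,.023) for z in(0,.044)]
    q=proj(c,D(x0,y,.022)).astype(int);r=34;box=(q[0]-r,q[1]-r,q[0]+r,q[1]+r)
    im=c["color"].copy()
    for P,col in((cor(x0,y),(255,0,255)),):
        h=cv2.convexHull(np.array([proj(c,p) for p in P]).astype(np.float32))
        cv2.polylines(im,[np.round(h*16).astype(np.int32)],True,col,1,shift=4)
    return im
E
python3 - <<'E'
from seat import *
S=camera("side");im=chk(S,"cab",.093)
cv2.imwrite("pics/s17.png",cv2.resize(im[150:250,250:410,::-1],None,fx=5,fy=5))
E
python3 parts.py
```

```text
cab [459.1122 191.4471] 624 [ 0.602  -0.3423] [ 0.6004 -0.3437  2.8433] 0.22510795242746712
wh [394.3053 200.5981] 642 [ 0.5817 -0.1944] [ 0.5836 -0.1959  0.3496] 0.22825872690155483
wh [459.041  268.2867] 708 [ 0.4273 -0.3336] [ 0.4279 -0.3356  3.3318] 0.1684477573044697
```

View pics/s17.png

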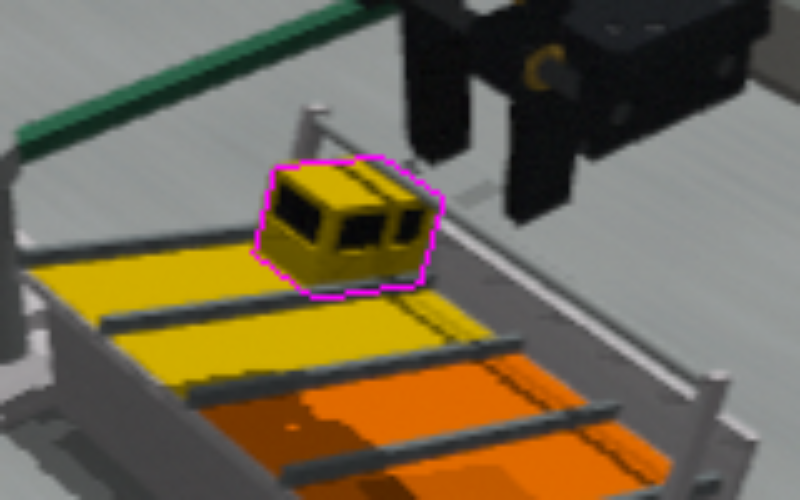

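```bash
python3 - <<'E'
from pl import *
R=Rtool(-.297+np.pi/2)
go(([.6004,-.3437,.10],R))
E
```

```text
t 18.75 [ 0.541  -0.0178  0.2137] F [-0.0526  0.5082 -0.8235] open 0.049983595177758404
{"slide": [11.33, -32.34, 7.22] "turn": [0.258, -0.0, -0.001] }
```

```bash
python3 -m crank '[{"slide":[0,-5,1],"turn":[0,0,0],"hand":-1},{"slide":[0,-10,2],"turn":[0.1,0,0],"hand":-1},{"slide":[0,-15,3],"turn":[0.2,0,0],"hand":-1},{"slide":[0,-20,4.5],"turn":[0.258,0,0],"hand":-1},{"slide":[2,-25,6],"turn":[0.258,0,0],"hand":-1},{"slide":[5,-30,7.2],"turn":[0.258,0,0],"hand":-1},{"slide":[9,-32.3,7.2],"turn":[0.258,0,0],"hand":-1},{"slide":[11,-32.3,7.2],"turn":[0.258,0,0],"hand":-1}]'; python3 -m crank '[{"slide":[0,0,0],"turn":[0,0,0],"hand":-1}]';python3 - <<'E'
from pl import *
from parts import fitpart
print(fitpart(camera("side"),None,"cab",(.6004,-.3437)))
R=Rtool(-.297+np.pi/2)
go(([.6004,-.3437,.015],R))
E
```

```text
time_s: 19.55
tcp_pos: [0.6012, -0.3448, 0.1012]
tcp_rot: [0.105, 0.699, -0.104, 0.699]
contact_force: [-0.5, 0.7, 0.3]
opening: 0.0878
time_s: 19.65
tcp_pos: [0.5983, -0.3407, 0.097]
tcp_rot: [0.106, 0.703, -0.102, 0.696]
contact_force: [-1.1, 0.9, -0.2]
opening: 0.0881
(array([ 0.5999, -0.3439,  2.8553]), np.float64(0.03304140221489439))
t 19.7 [ 0.5997 -0.3407  0.1003] F [ 0.6974 -1.176   0.7456] open 0.0881321604564799
{"slide": [8.53, -0.3, 0.2] "turn": [0.002, -0.006, -0.003] }
```

```bash
python3 -m crank '[{"slide":[4,-0.15,0.05],"turn":[0,0,0],"hand":-1},{"slide":[7.5,-0.15,0.05],"turn":[0,0,0],"hand":-1},{"slide":[8.4,-0.15,0.05],"turn":[0,0,0],"hand":-1},{"slide":[8.4,-0.15,0.05],"turn":[0,0,0],"hand":0.5},{"slide":[8.4,-0.15,0.05],"turn":[0,0,0],"hand":1},{"slide":[8.4,-0.15,0.05],"turn":[0,0,0],"hand":1},{"slide":[8.4,-0.15,0.05],"turn":[0,0,0],"hand":1},{"slide":[8.4,-0.15,0.05],"turn":[0,0,0],"hand":1}]'; python3 -m crank '[{"slide":[0,0,0],"turn":[0,0,0],"hand":1},{"slide":[0,0,0],"turn":[0,0,0],"hand":1}]'
```

```text
time_s: 20.5
tcp_pos: [0.6013, -0.3455, 0.021]
tcp_rot: [0.104, 0.699, -0.105, 0.7]
contact_force: [0.5, 0.2, 0.2]
opening: 0.0502
time_s: 20.7
tcp_pos: [0.6011, -0.3453, 0.0206]
tcp_rot: [0.105, 0.699, -0.104, 0.7]
contact_force: [-0.5, 1.5, 5.2]
opening: 0.0457
```

```bash
python3 -m crank '[{"slide":[0,0,0],"turn":[0,0,0],"hand":-0.4},{"slide":[0,0,0],"turn":[0,0,0],"hand":-0.4},{"slide":[0.6,0,0],"turn":[0,0,0],"hand":-0.4},{"slide":[0.6,0,0],"turn":[0,0,0],"hand":1},{"slide":[0.6,0,0],"turn":[0,0,0],"hand":1},{"slide":[0.6,0,0],"turn":[0,0,0],"hand":1}]'; python3 -m crank '[{"slide":[0,0,0],"turn":[0,0,0],"hand":1},{"slide":[0,0,0],"turn":[0,0,0],"hand":1}]'
python3 - <<'E'
from pl import *
Rt=np.stack([-RD[:,2],RD[:,1],RD[:,0]],1)
p=D(-.128,.031,.0185)
go((p+[0,0,.08],Rt),(p,Rt))
E
```

```text
time_s: 21.3
tcp_pos: [0.6005, -0.3449, 0.0133]
tcp_rot: [0.105, 0.7, -0.104, 0.699]
contact_force: [0.9, -0.3, -0.4]
opening: 0.0456
time_s: 21.5
tcp_pos: [0.6006, -0.345, 0.0136]
tcp_rot: [0.105, 0.699, -0.104, 0.699]
contact_force: [-0.5, -0.0, -0.9]
opening: 0.0458
t 21.5 [ 0.6006 -0.345   0.0136] F [-0.4912 -0.0056 -0.8814] open 0.04575246667510126
{"slide": [-14.42, 41.39, -18.52] "turn": [-0.257, 0.312, -0.041] }
{"slide": [-6.42, 41.39, -18.51] "turn": [-0.257, 0.312, -0.041] }
```

```bash
python3 -m crank '[{"slide":[-4,0,0],"turn":[0,0,0],"hand":1},{"slide":[-9,0,0],"turn":[0,0,0],"hand":1},{"slide":[-14,1,-1],"turn":[0,0,0],"hand":1},{"slide":[-18.5,5,-3],"turn":[0,0,0],"hand":1},{"slide":[-18.5,9.5,-5],"turn":[-0.1,0.05,0],"hand":1},{"slide":[-18.5,14,-7],"turn":[-0.15,0.12,-0.02],"hand":1},{"slide":[-18.5,18.5,-9],"turn":[-0.2,0.2,-0.03],"hand":1},{"slide":[-18.5,23,-11],"turn":[-0.257,0.312,-0.041],"hand":1}]'; python3 -m crank '[{"slide":[0,0,0],"turn":[0,0,0],"hand":1}]';python3 - <<'E'
from pl import *
Rt=np.stack([-RD[:,2],RD[:,1],RD[:,0]],1)
p=D(-.128,.031,.0185)
go((p+[0,0,.06],Rt),(p,Rt))
E
```

```text
time_s: 22.3
tcp_pos: [0.5632, -0.0998, 0.2005]
tcp_rot: [0.014, 0.809, -0.011, 0.587]
contact_force: [1.2, -0.5, -2.1]
opening: 0.0458
time_s: 22.4
tcp_pos: [0.5639, -0.0949, 0.1982]
tcp_rot: [0.013, 0.81, -0.007, 0.586]
contact_force: [0.1, -0.3, -0.9]
opening: 0.0456
t 22.4 [ 0.5639 -0.0949  0.1982] F [ 0.1091 -0.2806 -0.8832] open 0.04563455794247596
{"slide": [6.55, 19.9, -0.5] "turn": [0.009, -0.004, -0.0] }
{"slide": [12.25, 19.88, 1.38] "turn": [0.009, -0.004, -0.0] }
```

```bash
python3 -m crank '[{"slide":[0,5,0],"turn":[0,0,0],"hand":1},{"slide":[0,10,0],"turn":[0,0,0],"hand":1},{"slide":[1,15,0],"turn":[0,0,0],"hand":1},{"slide":[3,19.5,-0.5],"turn":[0,0,0],"hand":1},{"slide":[6,19.9,-0.5],"turn":[0,0,0],"hand":1},{"slide":[6.5,19.9,-0.5],"turn":[0,0,0],"hand":1},{"slide":[6.5,19.9,-0.5],"turn":[0,0,0],"hand":1}]';python3 - <<'E'
from pl import *
Rt=np.stack([-RD[:,2],RD[:,1],RD[:,0]],1)
p=D(-.128,.031,.0185)
go((p,Rt))
S=camera("side")
z=S["color"][110:290,180:420,::-1];cv2.imwrite("pics/s18.png",cv2.resize(z,None,fx=3.3,fy=3.3,interpolation=cv2.INTER_CUBIC))
go((p,Rt))
E
```

```text
time_s: 23.1
tcp_pos: [0.5457, 0.0978, 0.138]
tcp_rot: [0.015, 0.809, -0.011, 0.587]
contact_force: [-0.0, -0.2, -1.1]
opening: 0.0457
t 23.1 [0.5457 0.0978 0.138 ] F [-0.007  -0.1844 -1.1338] open 0.045729612780936235
{"slide": [5.74, 0.7, 1.71] "turn": [0.0, -0.002, 0.0] }
t 23.15 [0.5469 0.0973 0.1391] F [-0.1562 -0.6434 -1.4893] open 0.04551317728846197
{"slide": [5.89, 0.74, 1.62] "turn": [-0.001, 0.001, -0.0] }
```

View pics/s18.png

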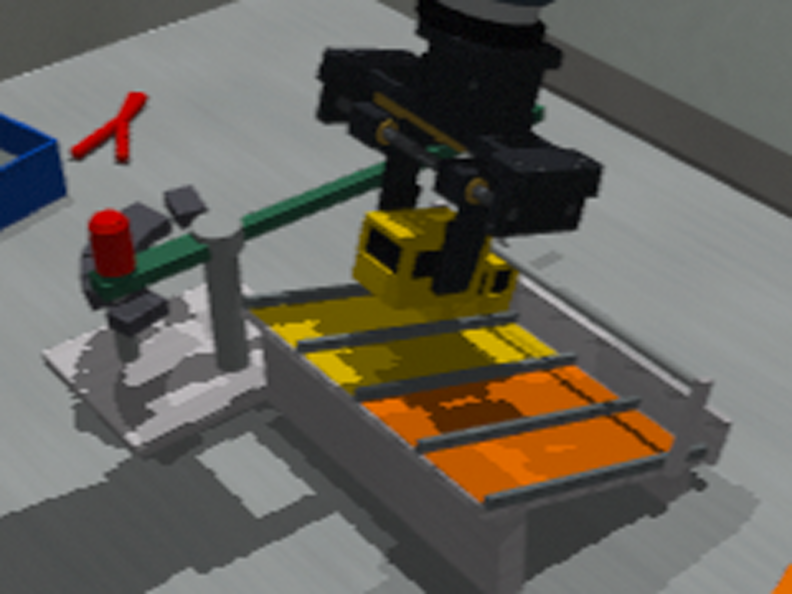

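```bash
python3 -m crank '[{"slide":[2,0.7,0.7],"turn":[0,0,0],"hand":1},{"slide":[4,0.7,1.3],"turn":[0,0,0],"hand":1},{"slide":[5.5,0.7,1.6],"turn":[0,0,0],"hand":1},{"slide":[6,0.7,1.6],"turn":[0,0,0],"hand":1},{"slide":[6.1,0.7,1.6],"turn":[0,0,0],"hand":1},{"slide":[6.1,0.7,1.6],"turn":[0,0,0],"hand":1}]';python3 - <<'E'
from pl import *
print(RD.T@(sense()["tcp_pos"]-O))
S=camera("side")
z=S["color"][110:290,180:420,::-1];cv2.imwrite("pics/s19.png",cv2.resize(z,None,fx=3.3,fy=3.3,interpolation=cv2.INTER_CUBIC))
E
```

```text
time_s: 23.75
tcp_pos: [0.5436, 0.1051, 0.0764]
tcp_rot: [0.015, 0.808, -0.011, 0.588]
contact_force: [-0.4, 0.7, -0.3]
opening: 0.0458
[-0.1283  0.0312  0.0166]
```

View pics/s19.png

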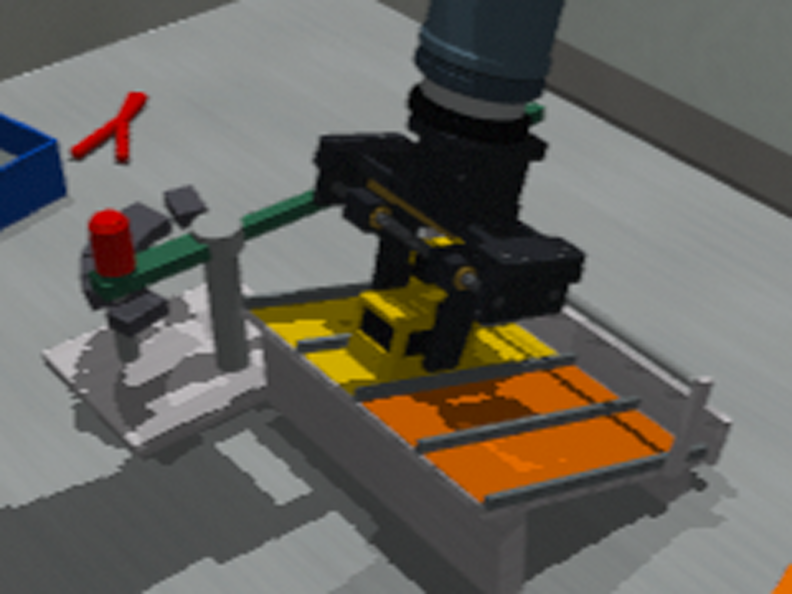

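Lower a touch more, release, retract and go to the pushing start.

```bash
python3 -m crank '[{"slide":[0.25,0,0],"turn":[0,0,0],"hand":1},{"slide":[0.25,0,0],"turn":[0,0,0],"hand":-0.3},{"slide":[0.25,0,0],"turn":[0,0,0],"hand":-0.3},{"slide":[0.1,0,0],"turn":[0,0,0],"hand":-0.3},{"slide":[-2,0,-0.7],"turn":[0,0,0],"hand":-0.3},{"slide":[-6,0,-2],"turn":[0,0,0],"hand":-0.3},{"slide":[-10,0,-4],"turn":[0,0,0],"hand":-0.3},{"slide":[-10,0,-8],"turn":[0,-0.15,0],"hand":0.5}]';python3 - <<'E'
from pl import *
S=camera("side")
z=S["color"][110:290,180:420,::-1];cv2.imwrite("pics/s20.png",cv2.resize(z,None,fx=3.3,fy=3.3,interpolation=cv2.INTER_CUBIC))
R=Rtool(PS+np.pi/2)
p=D(-.186,.031,.02)
go((p+[0,0,.08],R),(p,R))
E
```

```text
time_s: 24.6
tcp_pos: [0.5091, 0.106, 0.1988]
tcp_rot: [0.015, 0.763, -0.013, 0.646]
contact_force: [-1.2, -0.0, 0.9]
opening: 0.0512
t 24.65 [0.4909 0.1083 0.1969] F [-6.6082  5.5773 -5.9688] open 0.047763576622254306
{"slide": [1.93, -0.14, 0.22] "turn": [0.002, -0.17, 0.0] }
{"slide": [9.81, -0.14, 1.58] "turn": [0.002, -0.17, 0.0] }
```

View pics/s20.png

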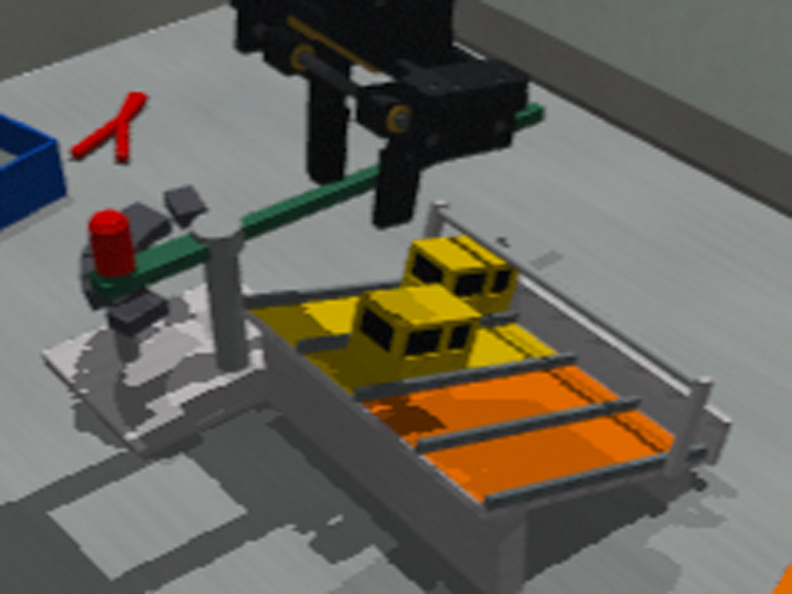

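```bash
python3 -m crank '[{"slide":[1,0,0.5],"turn":[0,-0.15,0],"hand":1},{"slide":[1,0,0.5],"turn":[0,-0.16,0],"hand":1},{"slide":[1,0,0.5],"turn":[0,-0.16,0],"hand":1}]';python3 - <<'E'
from pl import *
R=Rtool(PS+np.pi/2)
p=D(-.186,.031,.02)
go((p,R))
E
```

```text
time_s: 24.95
tcp_pos: [0.5039, 0.1072, 0.1847]
tcp_rot: [0.013, 0.714, -0.013, 0.7]
contact_force: [0.0, 0.1, 0.8]
opening: 0.0233
t 24.95 [0.5039 0.1072 0.1847] F [0.0024 0.084  0.755 ] open 0.02326941011794055
{"slide": [8.75, -0.08, -1.24] "turn": [0.001, -0.019, -0.0] }
```

```bash
python3 -m crank '[{"slide":[2,-0.1,-1.4],"turn":[0,-0.02,0],"hand":1},{"slide":[6,-0.1,-1.4],"turn":[0,-0.02,0],"hand":1},{"slide":[8.7,-0.1,-1.4],"turn":[0,-0.02,0],"hand":1},{"slide":[8.7,-0.1,-1.4],"turn":[0,-0.02,0],"hand":1}]';python3 - <<'E'
from pl import *
R=Rtool(PS+np.pi/2)
print(RD.T@(sense()["tcp_pos"]-O))
go((D(-.082,.031,.02),R))
E
```

```text
time_s: 25.35
tcp_pos: [0.4876, 0.1065, 0.094]
tcp_rot: [0.013, 0.709, -0.013, 0.705]
contact_force: [-0.6, 0.5, -0.0]
opening: 0.0005
[-0.187   0.0304  0.016 ]
t 25.35 [0.4876 0.1065 0.094 ] F [-0.6475  0.542  -0.0497] open 0.0005002638650184215
{"slide": [2.8, 0.06, 10.13] "turn": [-0.0, -0.006, -0.0] }
```

```bash
python3 -m crank '[{"slide":[0.1,0.05,1.3],"turn":[0,0,0],"hand":1},{"slide":[0.5,0.05,2.8],"turn":[0,0,0],"hand":1},{"slide":[0.9,0.05,4.3],"turn":[0,0,0],"hand":1},{"slide":[1.4,0.05,5.8],"turn":[0,0,0],"hand":1},{"slide":[1.9,0.05,7.3],"turn":[0,0,0],"hand":1},{"slide":[2.3,0.05,8.7],"turn":[0,0,0],"hand":1},{"slide":[2.6,0.05,9.7],"turn":[0,0,0],"hand":1},{"slide":[2.7,0.05,10.1],"turn":[0,0,0],"hand":1}]';python3 -m crank '[{"slide":[0.1,0,0.3],"turn":[0,0,0],"hand":1},{"slide":[0.15,0,0.5],"turn":[0,0,0],"hand":1},{"slide":[0.15,0,0.5],"turn":[0,0,0],"hand":1}]';python3 - <<'E'
from pl import *
s=sense();print(RD.T@(s["tcp_pos"]-O),s["contact_force"])
E
```

```text
time_s: 26.15
tcp_pos: [0.592, 0.1032, 0.0713]
tcp_rot: [0.013, 0.706, -0.013, 0.708]
contact_force: [-1.1, 0.1, 0.4]
opening: 0.0006
time_s: 26.45
tcp_pos: [0.5944, 0.1033, 0.0694]
tcp_rot: [0.013, 0.706, -0.013, 0.708]
contact_force: [-3.1, -0.5, 2.9]
opening: 0.0002
[-0.0778  0.0313  0.0257] [-3.0655 -0.5009  2.9452]
```

```bash
python3 -m crank '[{"slide":[0.0,0,0.15],"turn":[0,0,0],"hand":1},{"slide":[0.05,0,0.3],"turn":[0,0,0],"hand":1},{"slide":[0.05,0,0.3],"turn":[0,0,0],"hand":1}]';python3 - <<'E'
from pl import *
s=sense();print(RD.T@(s["tcp_pos"]-O),s["contact_force"])
E
python3 -m crank '[{"slide":[0,0,-0.7],"turn":[0,0,0],"hand":1},{"slide":[-2,0,-2],"turn":[0,0,0],"hand":1},{"slide":[-6,0,-3],"turn":[0,0,0],"hand":1},{"slide":[-10,-3,-5],"turn":[0,0,0],"hand":1},{"slide":[-14,-8,-5],"turn":[0,0,0],"hand":-1},{"slide":[-15,-13,-3],"turn":[0,0,0],"hand":-1},{"slide":[-15,-18,-2],"turn":[-0.1,0,0],"hand":-1},{"slide":[-15,-22,-1],"turn":[-0.2,0,0],"hand":-1}]';python3 - <<'E'
from seat import *
S=camera("side");im=chk(S,"cab",.031)
cv2.imwrite("pics/s21.png",cv2.resize(im[150:270,250:410,::-1],None,fx=5,fy=5))
E
python3 parts.py
```

```text
time_s: 26.75
tcp_pos: [0.595, 0.1032, 0.0691]
tcp_rot: [0.013, 0.708, -0.013, 0.706]
contact_force: [-14.6, -1.9, 13.8]
opening: 0.0003
[-0.0772  0.0312  0.0256] [-14.633   -1.9003  13.8249]
time_s: 27.55
tcp_pos: [0.5777, -0.1071, 0.22]
tcp_rot: [-0.06, 0.702, 0.059, 0.707]
contact_force: [-0.1, -0.1, -0.0]
opening: 0.0299
wh [386.5153 194.6258] 163 [ 0.5956 -0.1771] [ 0.5856 -0.1948  0.3482] 3.0679527743075443
wh [459.0254 268.268 ] 709 [ 0.4273 -0.3335] [ 0.4279 -0.3356  3.3289] 0.16856865751160302
```

View pics/s21.png

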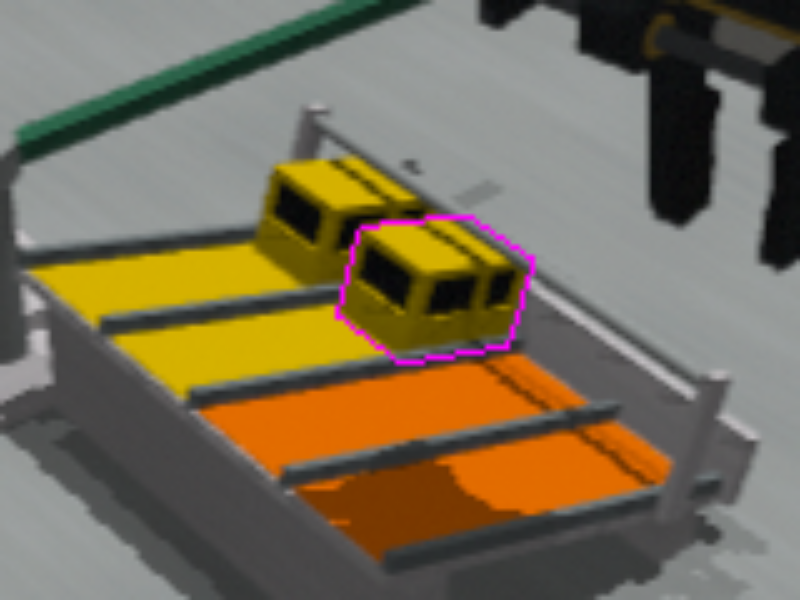

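```bash
python3 - <<'E'
from pl import *
from parts import fitpart
print(fitpart(camera("side"),None,"wh",(.584,-.1957)))
R=Rtool(.35+np.pi/2)
go(([.584,-.1957,.10],R))
E
```

```text
(array([ 0.5864, -0.1944,  0.3551]), np.float64(0.09745997481561432))
t 27.75 [ 0.5767 -0.1063  0.218 ] F [0.0953 0.5725 0.1801] open 0.04617212277245274
{"slide": [11.79, -8.95, -0.74] "turn": [-0.191, 0.003, 0.0] }
```

```bash
python3 -m crank '[{"slide":[2,-4,-0.3],"turn":[-0.1,0,0],"hand":-1},{"slide":[4,-8,-0.6],"turn":[-0.19,0,0],"hand":-1},{"slide":[7,-9,-0.65],"turn":[-0.19,0,0],"hand":-1},{"slide":[11.5,-9,-0.65],"turn":[-0.19,0,0],"hand":-1},{"slide":[11.5,-9,-0.65],"turn":[-0.19,0,0],"hand":-1},{"slide":[11.5,-9,-0.65],"turn":[-0.19,0,0],"hand":-1}]'; python3 - <<'E'
from pl import *
S=camera("side")
z=S["color"][190:350,340:560,::-1];cv2.imwrite("pics/s22.png",cv2.resize(z,None,fx=3.5,fy=3.5,interpolation=cv2.INTER_CUBIC))
R=Rtool(.35+np.pi/2)
go(([.585,-.1952,.015],R));go(([.585,-.1952,.015],R))
E
```

```text
time_s: 28.35
tcp_pos: [0.585, -0.1933, 0.1029]
tcp_rot: [-0.124, 0.696, 0.125, 0.696]
contact_force: [1.2, 0.2, 0.0]
opening: 0.088
t 28.4 [ 0.5863 -0.1941  0.1048] F [-0.372   0.1426 -0.2331] open 0.08786008309112359
{"slide": [8.98, -0.04, -0.2] "turn": [0.004, 0.004, 0.002] }
t 28.4 [ 0.5863 -0.1941  0.1048] F [-0.372   0.1426 -0.2331] open 0.08786008309112359
{"slide": [8.98, -0.04, -0.2] "turn": [0.004, 0.004, 0.002] }
```

View pics/s22.png

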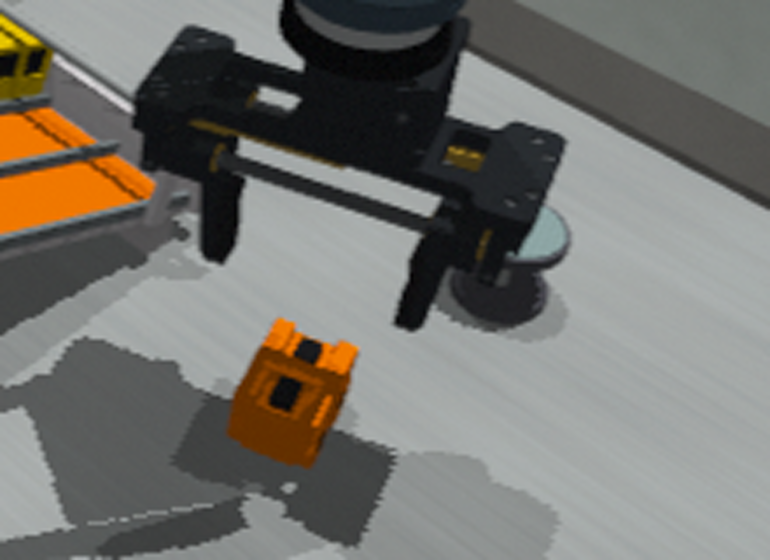

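```bash
python3 -m crank '[{"slide":[4,-0.05,-0.15],"turn":[0,0,0],"hand":-1},{"slide":[8,-0.05,-0.15],"turn":[0,0,0],"hand":-1},{"slide":[9,-0.05,-0.15],"turn":[0,0,0],"hand":-1},{"slide":[9.1,-0.05,-0.15],"turn":[0,0,0],"hand":-1}]'; python3 -m crank '[{"slide":[0,0,0],"turn":[0,0,0],"hand":0},{"slide":[0,0,0],"turn":[0,0,0],"hand":1},{"slide":[0,0,0],"turn":[0,0,0],"hand":1},{"slide":[0,0,0],"turn":[0,0,0],"hand":1},{"slide":[0,0,0],"turn":[0,0,0],"hand":1},{"slide":[0,0,0],"turn":[0,0,0],"hand":1}]'
```

```text
time_s: 28.8
tcp_pos: [0.5848, -0.1956, 0.0129]
tcp_rot: [-0.124, 0.695, 0.124, 0.697]
contact_force: [0.4, -0.9, 1.3]
opening: 0.088
time_s: 29.4
tcp_pos: [0.5846, -0.1963, 0.0126]
tcp_rot: [-0.124, 0.695, 0.124, 0.697]
contact_force: [-0.6, 0.6, 2.6]
opening: 0.0456
```

```bash
python3 - <<'E'
from pl import *
Rt=np.stack([-RD[:,2],RD[:,1],RD[:,0]],1)
p=D(-.128,-.031,.0165)
go((p+[0,0,.08],Rt),(p,Rt))
E
```

```text
t 29.4 [ 0.5846 -0.1963  0.0126] F [-0.5576  0.6035  2.5733] open 0.04555317455972897
{"slide": [-14.38, 23.92, 4.26] "turn": [0.387, 0.314, 0.062] }
{"slide": [-6.38, 23.93, 4.24] "turn": [0.387, 0.314, 0.062] }
```

```bash
python3 -m crank '[{"slide":[-4,0,0],"turn":[0,0,0],"hand":1},{"slide":[-9,0,0],"turn":[0,0,0],"hand":1},{"slide":[-14,1,0],"turn":[0.05,0,0],"hand":1},{"slide":[-18,5,1],"turn":[0.1,0.05,0],"hand":1},{"slide":[-18,10,2],"turn":[0.2,0.1,0.02],"hand":1},{"slide":[-18,15,3],"turn":[0.3,0.2,0.04],"hand":1},{"slide":[-18,19,4],"turn":[0.387,0.314,0.062],"hand":1},{"slide":[-17,21,4.2],"turn":[0.387,0.314,0.062],"hand":1}]'; python3 -m crank '[{"slide":[0,0,0],"turn":[0,0,0],"hand":1}]';python3 - <<'E'
from pl import *
Rt=np.stack([-RD[:,2],RD[:,1],RD[:,0]],1)
p=D(-.128,-.031,.0165)
go((p+[0,0,.06],Rt),(p,Rt))
E
```

```text
time_s: 30.2
tcp_pos: [0.5517, 0.0189, 0.1819]
tcp_rot: [0.015, 0.81, -0.01, 0.587]
contact_force: [0.9, -0.7, -1.8]
opening: 0.0458
time_s: 30.3
tcp_pos: [0.5494, 0.0181, 0.1797]
tcp_rot: [0.014, 0.81, -0.009, 0.586]
contact_force: [-0.4, -0.3, -1.3]
opening: 0.0456
t 30.3 [0.5494 0.0181 0.1797] F [-0.3573 -0.2895 -1.3238] open 0.04564181259818354
{"slide": [4.41, 2.45, 0.53] "turn": [0.005, -0.004, 0.0] }
{"slide": [10.11, 2.44, 2.41] "turn": [0.005, -0.004, 0.0] }
```

```bash
python3 -m crank '[{"slide":[2,2.45,0.4],"turn":[0,0,0],"hand":1},{"slide":[4.4,2.45,0.5],"turn":[0,0,0],"hand":1},{"slide":[4.4,2.45,0.5],"turn":[0,0,0],"hand":1},{"slide":[4.4,2.45,0.5],"turn":[0,0,0],"hand":1}]';python3 - <<'E'
from pl import *
Rt=np.stack([-RD[:,2],RD[:,1],RD[:,0]],1)
p=D(-.128,-.031,.0145)
S=camera("side")
z=S["color"][110:290,180:420,::-1];cv2.imwrite("pics/s23.png",cv2.resize(z,None,fx=3.3,fy=3.3,interpolation=cv2.INTER_CUBIC))
go((p,Rt))
E
```

```text
time_s: 30.7
tcp_pos: [0.5428, 0.0389, 0.139]
tcp_rot: [0.015, 0.809, -0.011, 0.587]
contact_force: [-0.6, -0.6, -0.5]
opening: 0.0458
t 30.75 [0.5436 0.0388 0.1397] F [-0.2531 -0.0352 -0.1358] open 0.04560292655987794
{"slide": [6.31, 0.4, 1.75] "turn": [-0.001, 0.001, -0.0] }
```

View pics/s23.png

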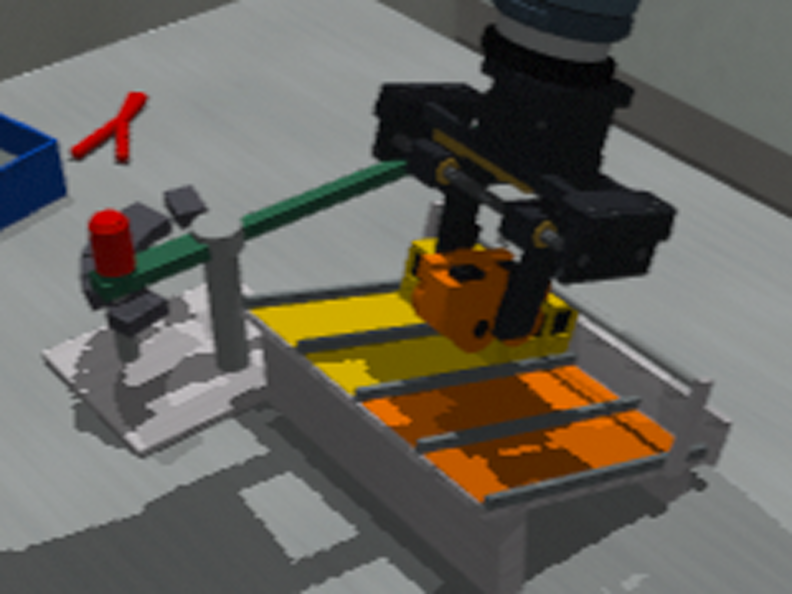

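```bash
python3 -m crank '[{"slide":[2,0.4,0.7],"turn":[0,0,0],"hand":1},{"slide":[4,0.4,1.3],"turn":[0,0,0],"hand":1},{"slide":[5.5,0.4,1.7],"turn":[0,0,0],"hand":1},{"slide":[6.2,0.4,1.7],"turn":[0,0,0],"hand":1},{"slide":[6.3,0.4,1.7],"turn":[0,0,0],"hand":1},{"slide":[6.3,0.4,1.7],"turn":[0,0,0],"hand":1}]';python3 - <<'E'
from pl import *
s=sense();print(RD.T@(s["tcp_pos"]-O),s["contact_force"])
S=camera("side")
z=S["color"][110:290,180:420,::-1];cv2.imwrite("pics/s24.png",cv2.resize(z,None,fx=3.3,fy=3.3,interpolation=cv2.INTER_CUBIC))
E
```

```text
time_s: 31.35
tcp_pos: [0.541, 0.0435, 0.0756]
tcp_rot: [0.015, 0.808, -0.011, 0.588]
contact_force: [-1.6, -0.4, 4.9]
opening: 0.0457
[-0.1284 -0.0304  0.0158] [-1.5579 -0.3627  4.8911]
```

View pics/s24.png

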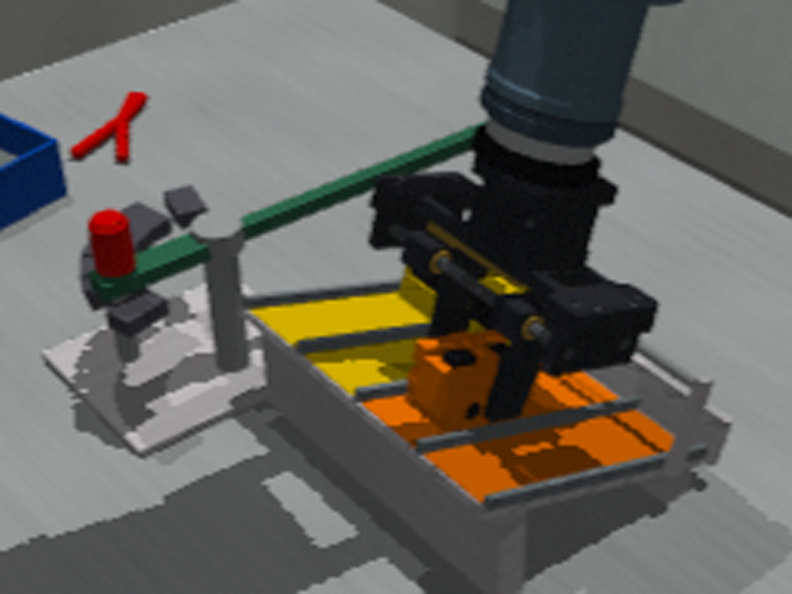

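On the deck (4.9 N). Release and set up the push.

```bash
python3 -m crank '[{"slide":[0,0,0],"turn":[0,0,0],"hand":-0.3},{"slide":[0,0,0],"turn":[0,0,0],"hand":-0.3},{"slide":[-0.2,0,0],"turn":[0,0,0],"hand":-0.3},{"slide":[-2,0,-0.7],"turn":[0,0,0],"hand":-0.3},{"slide":[-6,0,-2],"turn":[0,0,0],"hand":-0.3},{"slide":[-10,0,-4],"turn":[0,0,0],"hand":-0.3},{"slide":[-10,0,-8],"turn":[0,-0.15,0],"hand":0.5},{"slide":[-9,0,-9],"turn":[0,-0.3,0],"hand":1}]';python3 -m crank '[{"slide":[0,0,0],"turn":[0,0,0],"hand":1},{"slide":[0,0,0],"turn":[0,0,0],"hand":1}]';python3 - <<'E'
from pl import *
S=camera("side")
z=S["color"][110:290,180:420,::-1];cv2.imwrite("pics/s25.png",cv2.resize(z,None,fx=3.3,fy=3.3,interpolation=cv2.INTER_CUBIC))
R=Rtool(PS+np.pi/2)
p=D(-.186,-.031,.02)
go((p,R))
E
```

```text
time_s: 32.2
tcp_pos: [0.4845, 0.0459, 0.1899]
tcp_rot: [0.013, 0.714, -0.013, 0.7]
contact_force: [-1.3, 0.3, 0.7]
opening: 0.0436
time_s: 32.4
tcp_pos: [0.4807, 0.0467, 0.1874]
tcp_rot: [0.013, 0.718, -0.013, 0.696]
contact_force: [0.5, 0.1, 0.4]
opening: 0.0274
t 32.45 [0.4827 0.0463 0.1881] F [0.0911 0.2345 0.4302] open 0.023228022704252827
{"slide": [9.04, -0.11, 0.75] "turn": [-0.0, -0.029, 0.0] }
```

View pics/s25.png

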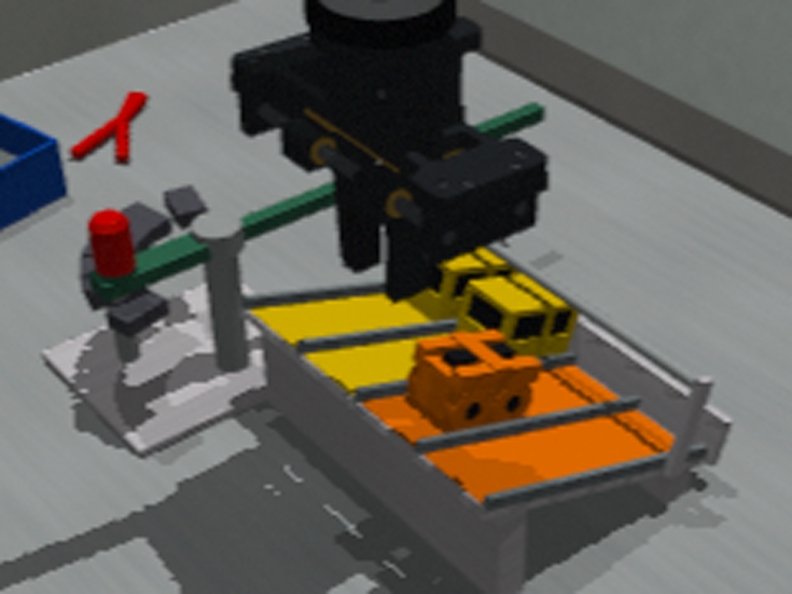

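```bash
python3 -m crank '[{"slide":[3,-0.1,0.1],"turn":[0,-0.02,0],"hand":1},{"slide":[7,-0.1,0.3],"turn":[0,-0.02,0],"hand":1},{"slide":[9,-0.1,0.4],"turn":[0,-0.02,0],"hand":1},{"slide":[9,-0.1,0.4],"turn":[0,-0.02,0],"hand":1}]';python3 - <<'E'
from pl import *
R=Rtool(PS+np.pi/2)
print(RD.T@(sense()["tcp_pos"]-O))
go((D(-.082,-.031,.02),R))
E
```

```text
time_s: 32.85
tcp_pos: [0.483, 0.0453, 0.0942]
tcp_rot: [0.014, 0.713, -0.013, 0.701]
contact_force: [0.2, 0.6, 0.3]
opening: 0.0004
[-0.1893 -0.0309  0.0155]
t 32.85 [0.483  0.0453 0.0942] F [0.1817 0.5773 0.349 ] open 0.00042702823333039155
{"slide": [2.72, -0.01, 10.39] "turn": [-0.0, -0.016, -0.001] }
```

```bash
python3 -m crank '[{"slide":[0.1,0,1.3],"turn":[0,-0.015,0],"hand":1},{"slide":[0.5,0,2.8],"turn":[0,-0.015,0],"hand":1},{"slide":[0.9,0,4.3],"turn":[0,-0.015,0],"hand":1},{"slide":[1.4,0,5.8],"turn":[0,-0.015,0],"hand":1},{"slide":[1.8,0,7.3],"turn":[0,-0.015,0],"hand":1},{"slide":[2.3,0,8.8],"turn":[0,-0.015,0],"hand":1},{"slide":[2.6,0,9.9],"turn":[0,-0.015,0],"hand":1},{"slide":[2.7,0,10.4],"turn":[0,-0.015,0],"hand":1}]';python3 -m crank '[{"slide":[0.05,0,0.2],"turn":[0,0,0],"hand":1},{"slide":[0.1,0,0.4],"turn":[0,0,0],"hand":1},{"slide":[0.1,0,0.4],"turn":[0,0,0],"hand":1}]';python3 - <<'E'
from pl import *
s=sense();print(RD.T@(s["tcp_pos"]-O),s["contact_force"])
E
```

```text
time_s: 33.65
tcp_pos: [0.5895, 0.0412, 0.0699]
tcp_rot: [0.013, 0.704, -0.013, 0.71]
contact_force: [-0.7, 0.5, -0.7]
opening: 0.0005
time_s: 33.95
tcp_pos: [0.5909, 0.0414, 0.0681]
tcp_rot: [0.013, 0.705, -0.013, 0.709]
contact_force: [0.1, 0.1, 0.4]
opening: 0.0007
[-0.0785 -0.0307  0.0241] [0.0644 0.0778 0.408 ]
```

```bash
python3 -m crank '[{"slide":[0.05,0,0.2],"turn":[0,0,0],"hand":1},{"slide":[0.1,0,0.4],"turn":[0,0,0],"hand":1},{"slide":[0.1,0,0.4],"turn":[0,0,0],"hand":1}]';python3 - <<'E'
from pl import *
s=sense();print(RD.T@(s["tcp_pos"]-O),s["contact_force"])
S=camera("side")
z=S["color"][110:290,180:420,::-1];cv2.imwrite("pics/s26.png",cv2.resize(z,None,fx=3.3,fy=3.3,interpolation=cv2.INTER_CUBIC))
E
```

```text
time_s: 34.25
tcp_pos: [0.5922, 0.0413, 0.0673]
tcp_rot: [0.013, 0.708, -0.013, 0.706]
contact_force: [-12.5, -1.5, 12.7]
opening: 0.0007
[-0.077  -0.0308  0.0237] [-12.4943  -1.481   12.7222]
```

View pics/s26.png

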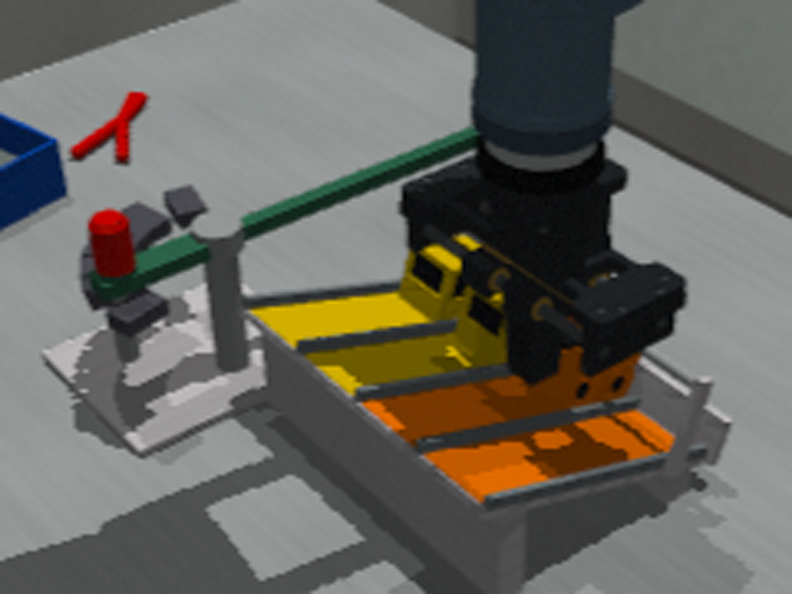

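```bash
python3 -m crank '[{"slide":[0,0,-0.7],"turn":[0,0,0],"hand":1},{"slide":[-2,0,-2],"turn":[0,0,0],"hand":1},{"slide":[-6,0,-3],"turn":[0,0,0],"hand":1},{"slide":[-10,-3,-5],"turn":[0,0,0],"hand":1},{"slide":[-14,-8,-7],"turn":[0,0,0],"hand":-1},{"slide":[-15,-13,-9],"turn":[0,0,0],"hand":-1},{"slide":[-15,-18,-11],"turn":[-0.1,0,0],"hand":-1},{"slide":[-15,-22,-13],"turn":[-0.2,0,0],"hand":-1}]';python3 - <<'E'
from seat import *
S=camera("side");im=chk(S,"cab",-.031)
cv2.imwrite("pics/s27.png",cv2.resize(im[150:270,250:410,::-1],None,fx=5,fy=5))
save(S,"s27b")
E
python3 parts.py;python3 - <<'E'
from pl import *
R=Rtool(.19+np.pi/2)
go(([.428,-.3356,.10],R))
E
```

```text
time_s: 35.1
tcp_pos: [0.4655, -0.1561, 0.217]
tcp_rot: [-0.06, 0.702, 0.058, 0.707]
contact_force: [0.5, -0.8, -0.8]
opening: 0.0306
wh [462.2406 271.1632] 478 [ 0.4209 -0.3404] [ 0.4273 -0.3362  0.2023] 0.6268679045869463
t 35.25 [ 0.4649 -0.157   0.216 ] F [0.3212 0.2314 0.6205] open 0.04218775381945327
{"slide": [11.59, -17.05, -6.5] "turn": [-0.033, 0.005, 0.002] }
```

View pics/s27.png

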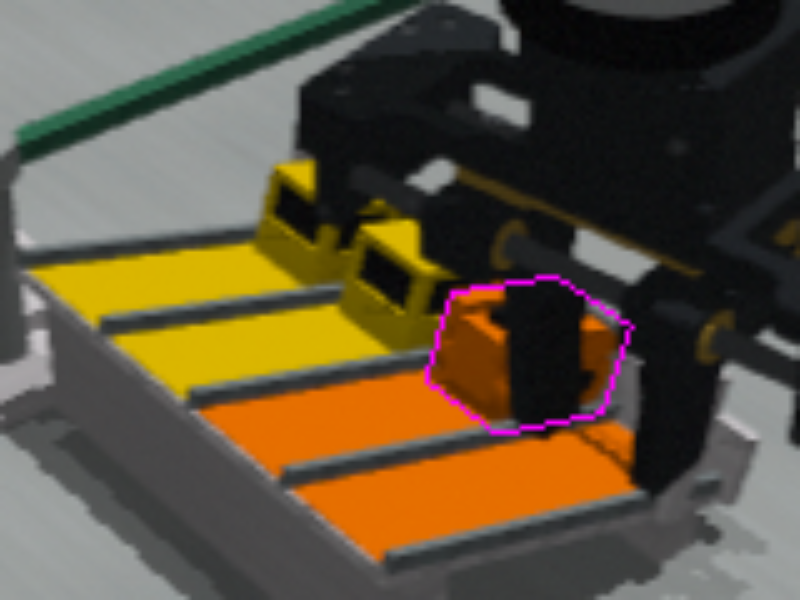

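View pics/s27b.png

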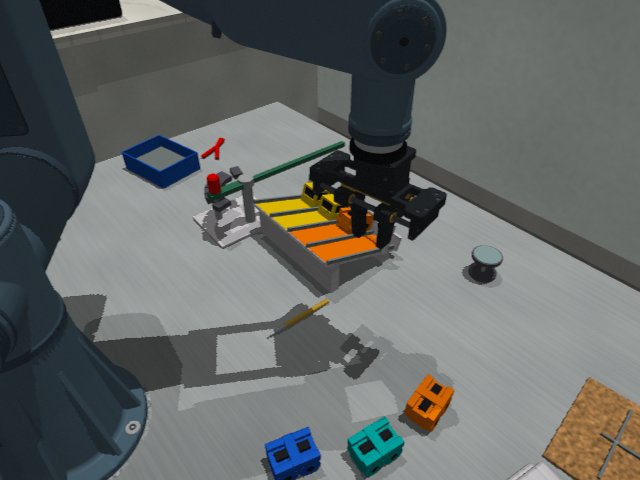

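```bash
python3 -m crank '[{"slide":[0,-5,-2],"turn":[0,0,0],"hand":-1},{"slide":[0,-10,-4],"turn":[-0.03,0,0],"hand":-1},{"slide":[2,-14,-5.5],"turn":[-0.03,0,0],"hand":-1},{"slide":[6,-17,-6.5],"turn":[-0.03,0,0],"hand":-1},{"slide":[11,-17,-6.5],"turn":[-0.03,0,0],"hand":-1},{"slide":[11,-17,-6.5],"turn":[-0.03,0,0],"hand":-1},{"slide":[11,-17,-6.5],"turn":[-0.03,0,0],"hand":-1}]'; python3 - <<'E'
from pl import *
from parts import fitpart
S=camera("side")
print(fitpart(S,None,"wh",(.428,-.3356)))
R=Rtool(.195+np.pi/2)
go(([.428,-.3356,.014],R));go(([.428,-.3356,.014],R))
E
```

```text
time_s: 35.95
tcp_pos: [0.4297, -0.3307, 0.1044]
tcp_rot: [-0.067, 0.703, 0.069, 0.705]
contact_force: [-1.0, -0.4, -0.2]
opening: 0.0878
(array([ 0.4293, -0.3355,  3.3432]), np.float64(0.08197988651047812))
t 36.0 [ 0.4308 -0.3318  0.1064] F [-0.4208  0.1264  0.981 ] open 0.088255465881618
{"slide": [9.24, -0.31, -0.39] "turn": [-0.001, 0.005, 0.001] }
t 36.0 [ 0.4308 -0.3318  0.1064] F [-0.4208  0.1264  0.981 ] open 0.088255465881618
{"slide": [9.24, -0.31, -0.39] "turn": [-0.001, 0.005, 0.001] }
```

```bash
python3 -m crank '[{"slide":[4,-0.3,-0.25],"turn":[0,0,0],"hand":-1},{"slide":[8,-0.3,-0.25],"turn":[0,0,0],"hand":-1},{"slide":[9,-0.3,-0.25],"turn":[0,0,0],"hand":-1},{"slide":[9.1,-0.3,-0.25],"turn":[0,0,0],"hand":-1}]'; python3 -m crank '[{"slide":[0,0,0],"turn":[0,0,0],"hand":0},{"slide":[0,0,0],"turn":[0,0,0],"hand":1},{"slide":[0,0,0],"turn":[0,0,0],"hand":1},{"slide":[0,0,0],"turn":[0,0,0],"hand":1},{"slide":[0,0,0],"turn":[0,0,0],"hand":1},{"slide":[0,0,0],"turn":[0,0,0],"hand":1}]'
python3 - <<'E'
from pl import *
Rt=np.stack([-RD[:,2],RD[:,1],RD[:,0]],1)
p=D(-.128,-.093,.0165)
go((p+[0,0,.08],Rt),(p,Rt))
E
```

```text
time_s: 36.4
tcp_pos: [0.429, -0.3357, 0.0153]
tcp_rot: [-0.069, 0.702, 0.068, 0.705]
contact_force: [0.1, -0.4, 0.1]
opening: 0.0885
time_s: 37.0
tcp_pos: [0.4283, -0.3363, 0.0147]
tcp_rot: [-0.068, 0.702, 0.068, 0.706]
contact_force: [-0.3, 0.4, 3.2]
opening: 0.046
t 37.0 [ 0.4283 -0.3363  0.0147] F [-0.3297  0.441   3.1913] open 0.04598525197150249
{"slide": [-14.1, 29.01, 17.02] "turn": [0.228, 0.318, 0.037] }
{"slide": [-6.1, 29.02, 16.98] "turn": [0.228, 0.318, 0.037] }
```

```bash
python3 -m crank '[{"slide":[-4,0,0],"turn":[0,0,0],"hand":1},{"slide":[-9,0,0],"turn":[0,0,0],"hand":1},{"slide":[-14,1,1],"turn":[0.05,0,0],"hand":1},{"slide":[-17,5,3],"turn":[0.1,0.05,0],"hand":1},{"slide":[-17,9,6],"turn":[0.15,0.1,0.01],"hand":1},{"slide":[-17,13,8.5],"turn":[0.228,0.2,0.02],"hand":1},{"slide":[-17,17,11],"turn":[0.228,0.318,0.037],"hand":1},{"slide":[-17,21,14],"turn":[0.228,0.318,0.037],"hand":1}]'; python3 -m crank '[{"slide":[0,0,0],"turn":[0,0,0],"hand":1}]';python3 - <<'E'
from pl import *
Rt=np.stack([-RD[:,2],RD[:,1],RD[:,0]],1)
p=D(-.128,-.093,.0165)
go((p+[0,0,.06],Rt),(p,Rt))
E
```

```text
time_s: 37.8
tcp_pos: [0.5256, -0.1012, 0.1836]
tcp_rot: [0.015, 0.81, -0.011, 0.586]
contact_force: [0.8, 0.5, -0.6]
opening: 0.0458
time_s: 37.9
tcp_pos: [0.5265, -0.0977, 0.1837]
tcp_rot: [0.013, 0.809, -0.008, 0.587]
contact_force: [-0.2, -0.5, -0.4]
opening: 0.0457
t 37.9 [ 0.5265 -0.0977  0.1837] F [-0.2478 -0.512  -0.3766] open 0.04568394470624357
{"slide": [4.22, 7.89, 2.46] "turn": [0.007, -0.001, -0.001] }
{"slide": [9.92, 7.87, 4.32] "turn": [0.007, -0.001, -0.001] }
```

```bash
python3 -m crank '[{"slide":[0.5,4,1.2],"turn":[0,0,0],"hand":1},{"slide":[2,7.9,2.4],"turn":[0,0,0],"hand":1},{"slide":[4.2,7.9,2.4],"turn":[0,0,0],"hand":1},{"slide":[4.2,7.9,2.4],"turn":[0,0,0],"hand":1},{"slide":[4.2,7.9,2.4],"turn":[0,0,0],"hand":1}]';python3 - <<'E'
from pl import *
Rt=np.stack([-RD[:,2],RD[:,1],RD[:,0]],1)
p=D(-.128,-.093,.0155)
S=camera("side")
z=S["color"][110:290,180:420,::-1];cv2.imwrite("pics/s28.png",cv2.resize(z,None,fx=3.3,fy=3.3,interpolation=cv2.INTER_CUBIC))
go((p,Rt))
E
```

```text
time_s: 38.4
tcp_pos: [0.5371, -0.0254, 0.1375]
tcp_rot: [0.015, 0.809, -0.011, 0.587]
contact_force: [0.0, -1.4, -0.7]
opening: 0.0457
t 38.45 [ 0.5378 -0.0258  0.1382] F [ 0.2201 -0.4834 -0.7717] open 0.04571979154695107
{"slide": [5.96, 0.68, 2.02] "turn": [-0.001, 0.0, -0.0] }
```

View pics/s28.png

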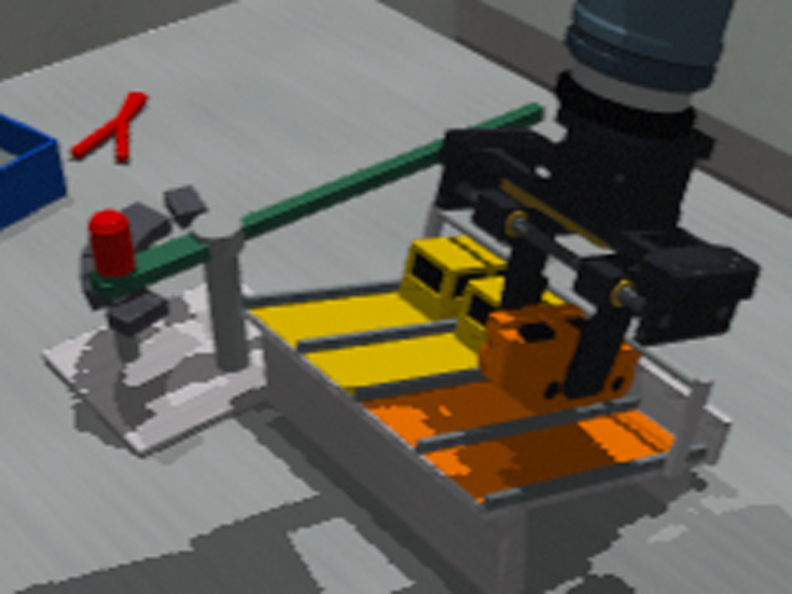

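```bash
python3 -m crank '[{"slide":[2,0.6,0.7],"turn":[0,0,0],"hand":1},{"slide":[4,0.6,1.3],"turn":[0,0,0],"hand":1},{"slide":[5.2,0.6,1.7],"turn":[0,0,0],"hand":1},{"slide":[5.8,0.6,1.9],"turn":[0,0,0],"hand":1},{"slide":[6.1,0.6,1.9],"turn":[0,0,0],"hand":1},{"slide":[6.1,0.6,1.9],"turn":[0,0,0],"hand":1}]';python3 - <<'E'
from pl import *
s=sense();print(RD.T@(s["tcp_pos"]-O),s["contact_force"])
S=camera("side")
z=S["color"][110:290,180:420,::-1];cv2.imwrite("pics/s29.png",cv2.resize(z,None,fx=3.3,fy=3.3,interpolation=cv2.INTER_CUBIC))
E
```

```text
time_s: 39.05
tcp_pos: [0.5391, -0.0198, 0.0779]
tcp_rot: [0.015, 0.808, -0.012, 0.589]
contact_force: [-2.0, 1.1, 17.3]
opening: 0.0455
[-0.1286 -0.0938  0.018 ] [-2.0266  1.1442 17.2688]
```

View pics/s29.png

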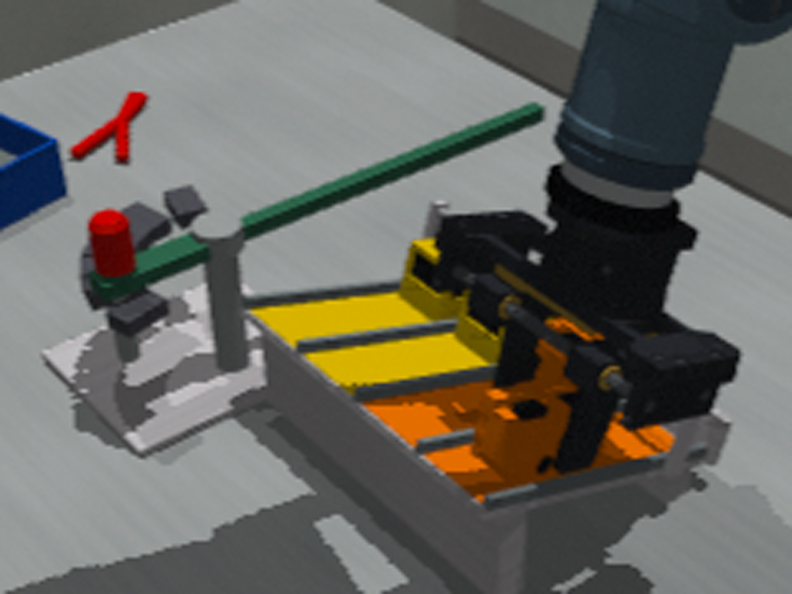

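```bash
python3 -m crank '[{"slide":[-0.15,0,0],"turn":[0,0,0],"hand":1},{"slide":[-0.15,0,0],"turn":[0,0,0],"hand":-0.3},{"slide":[-0.15,0,0],"turn":[0,0,0],"hand":-0.3},{"slide":[-0.3,0,0],"turn":[0,0,0],"hand":-0.3},{"slide":[-2,0,-0.7],"turn":[0,0,0],"hand":-0.3},{"slide":[-6,0,-2],"turn":[0,0,0],"hand":-0.3},{"slide":[-10,0,-4],"turn":[0,-0.1,0],"hand":-0.3},{"slide":[-9.5,0,-8],"turn":[0,-0.25,0],"hand":0.5}]';python3 -m crank '[{"slide":[0,0,-0.5],"turn":[0,-0.05,0],"hand":1},{"slide":[0,0,-0.5],"turn":[0,-0.05,0],"hand":1},{"slide":[0,0,-0.5],"turn":[0,-0.05,0],"hand":1}]';python3 - <<'E'
from pl import *
S=camera("side")
z=S["color"][110:290,180:420,::-1];cv2.imwrite("pics/s30.png",cv2.resize(z,None,fx=3.3,fy=3.3,interpolation=cv2.INTER_CUBIC))
R=Rtool(PS+np.pi/2)
p=D(-.186,-.093,.02)
go((p,R))
E
```

```text
time_s: 39.9
tcp_pos: [0.5009, -0.0191, 0.1953]
tcp_rot: [0.013, 0.729, -0.013, 0.684]
contact_force: [0.2, -1.4, 2.0]
opening: 0.0511
time_s: 40.2
tcp_pos: [0.4904, -0.0174, 0.1904]
tcp_rot: [0.014, 0.717, -0.013, 0.697]
contact_force: [-0.6, 0.3, 0.7]
opening: 0.0273
t 40.25 [ 0.4908 -0.0175  0.1899] F [ 0.5291  0.4536 -0.9937] open 0.02367818923708719
{"slide": [9.26, 0.02, -0.29] "turn": [0.0, -0.03, -0.0] }
```

View pics/s30.png

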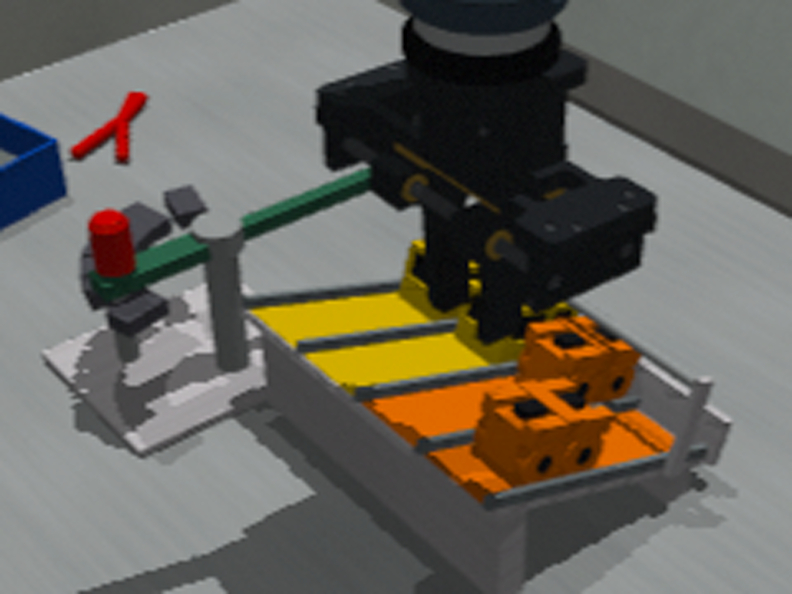

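```bash
python3 -m crank '[{"slide":[2,0,-0.6],"turn":[0,-0.03,0],"hand":1},{"slide":[6,0,-0.6],"turn":[0,-0.03,0],"hand":1},{"slide":[9,0,-0.6],"turn":[0,-0.03,0],"hand":1},{"slide":[9,0,-0.6],"turn":[0,-0.03,0],"hand":1}]';python3 - <<'E'
from pl import *
R=Rtool(PS+np.pi/2)
print(RD.T@(sense()["tcp_pos"]-O))
go((D(-.080,-.093,.022),R))
E
```

```text
time_s: 40.65
tcp_pos: [0.4785, -0.016, 0.0948]
tcp_rot: [0.014, 0.711, -0.012, 0.703]
contact_force: [0.2, 0.9, 0.4]
opening: 0.0001
[-0.1915 -0.0923  0.0154]
t 40.65 [ 0.4785 -0.016   0.0948] F [0.1755 0.9201 0.3673] open 5.044178988342524e-05
{"slide": [2.71, -0.08, 10.84] "turn": [0.0, -0.01, -0.003] }
```

```bash
python3 -m crank '[{"slide":[0.1,0,1.4],"turn":[0,-0.01,0],"hand":1},{"slide":[0.5,0,2.9],"turn":[0,-0.01,0],"hand":1},{"slide":[0.9,0,4.4],"turn":[0,-0.01,0],"hand":1},{"slide":[1.4,-0.05,6],"turn":[0,-0.01,0],"hand":1},{"slide":[1.8,-0.05,7.6],"turn":[0,-0.01,0],"hand":1},{"slide":[2.3,-0.05,9.1],"turn":[0,-0.01,0],"hand":1},{"slide":[2.6,-0.05,10.2],"turn":[0,-0.01,0],"hand":1},{"slide":[2.75,-0.05,10.8],"turn":[0,-0.01,0],"hand":1}]';python3 -m crank '[{"slide":[0.05,0,0.2],"turn":[0,0,0],"hand":1},{"slide":[0.1,0,0.4],"turn":[0,0,0],"hand":1},{"slide":[0.1,0,0.4],"turn":[0,0,0],"hand":1}]';python3 - <<'E'
from pl import *
s=sense();print(RD.T@(s["tcp_pos"]-O),s["contact_force"])
E
```

```text
time_s: 41.45
tcp_pos: [0.5912, -0.0215, 0.0726]
tcp_rot: [0.013, 0.703, -0.013, 0.711]
contact_force: [-3.5, -1.3, 3.7]
opening: 0.0004
time_s: 41.75
tcp_pos: [0.5915, -0.0215, 0.0719]
tcp_rot: [0.013, 0.705, -0.013, 0.709]
contact_force: [-11.4, -1.0, 11.9]
opening: 0.0
[-0.0769 -0.0935  0.0285] [-11.4455  -1.0298  11.9312]
```

Seated (same x = -77 mm stop, force rising). Back off up and look.

```bash
python3 -m crank '[{"slide":[0,0,-0.7],"turn":[0,0,0],"hand":1},{"slide":[-2,0,-2],"turn":[0,0,0],"hand":1},{"slide":[-6,0,-4],"turn":[0,0,0],"hand":1},{"slide":[-11,0,-7],"turn":[0,0,0],"hand":1},{"slide":[-15,2,-10],"turn":[0,0,0],"hand":-1},{"slide":[-16,6,-13],"turn":[0,0,0],"hand":-1},{"slide":[-16,10,-15],"turn":[0,0,0],"hand":-1},{"slide":[-16,14,-16],"turn":[0,0,0],"hand":-1}]';python3 - <<'E'
from seat import *
S=camera("side");T=camera("top");im=chk(S,"cab",-.093)
cv2.imwrite("pics/s31.png",cv2.resize(im[110:290,180:420,::-1],None,fx=3.3,fy=3.3))
save(T,"t31")
im=T["color"].astype(int)
go(([*knob(1.571)[:2],.22],Rtool(PS+np.pi/2)))
E
```

```text
time_s: 42.55
tcp_pos: [0.4355, 0.1256, 0.2309]
tcp_rot: [0.014, 0.702, -0.013, 0.711]
contact_force: [1.5, 0.8, -0.3]
opening: 0.0302
t 42.65 [0.4349 0.1286 0.2301] F [-0.3944 -0.4948  0.4563] open 0.03859603948898753
{"slide": [1.02, 11.68, -2.14] "turn": [0.006, 0.011, -0.003] }
```

View pics/s31.png

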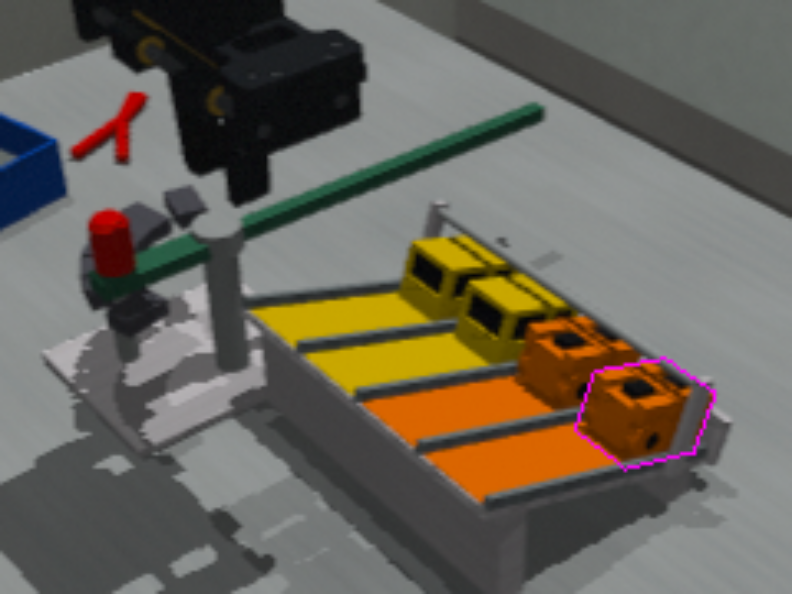

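View pics/t31.png

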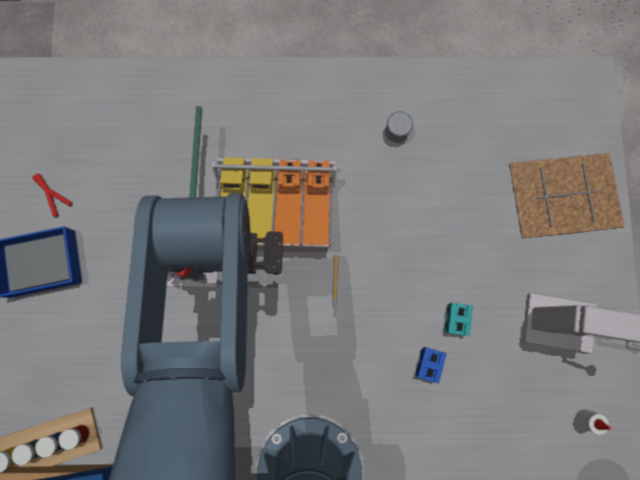

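```bash
python3 -m crank '[{"slide":[0,5,-1.5],"turn":[0,0,0],"hand":-1},{"slide":[0,10,-1.5],"turn":[0,0,0],"hand":-1},{"slide":[0.5,11.8,-1.7],"turn":[0,0,0],"hand":-1},{"slide":[0.5,11.8,-1.7],"turn":[0,0,0],"hand":-1},{"slide":[0.5,11.8,-1.7],"turn":[0,0,0],"hand":-1}]';python3 - <<'E'
from pl import *
S=camera("side")
z=S["color"][110:290,180:420,::-1];cv2.imwrite("pics/s32.png",cv2.resize(z,None,fx=3.3,fy=3.3,interpolation=cv2.INTER_CUBIC))
go(([.4212,.247,.126],Rtool(PS+np.pi/2)))
print(proj(S,[.4212,.247,.139]))
E
```

```text
time_s: 43.15
tcp_pos: [0.4241, 0.2424, 0.224]
tcp_rot: [0.013, 0.704, -0.013, 0.71]
contact_force: [0.2, 0.5, -0.6]
opening: 0.078
t 43.2 [0.4243 0.242  0.2241] F [-0.5523 -0.4095  0.2809] open 0.08244090128729219
{"slide": [9.81, 0.49, -0.42] "turn": [-0.0, 0.009, -0.0] }
[213.6736 181.9271]
```

View pics/s32.png

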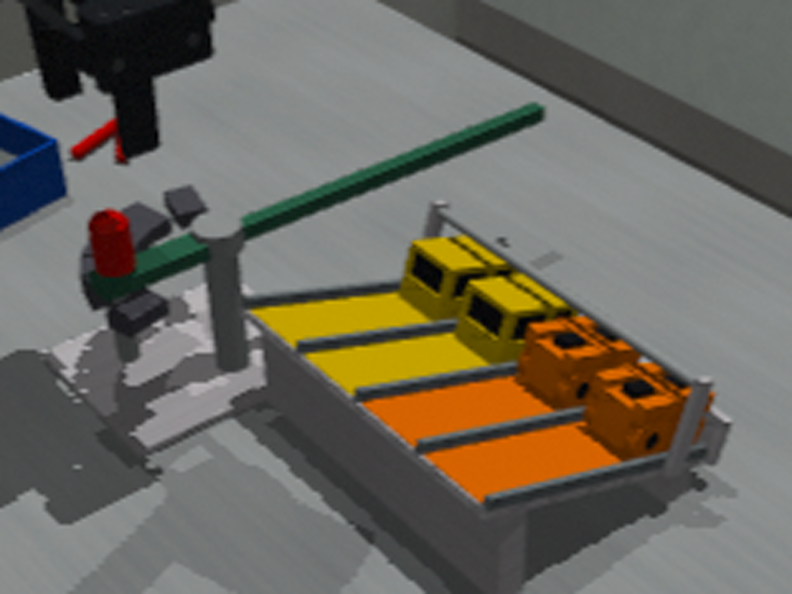

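```bash
python3 -m crank '[{"slide":[4,0.45,-0.35],"turn":[0,0.01,0],"hand":-1},{"slide":[8,0.45,-0.35],"turn":[0,0.01,0],"hand":-1},{"slide":[9.7,0.45,-0.35],"turn":[0,0.01,0],"hand":-1},{"slide":[9.7,0.45,-0.35],"turn":[0,0.01,0],"hand":-1}]';python3 -m crank '[{"slide":[0,0,0],"turn":[0,0,0],"hand":0},{"slide":[0,0,0],"turn":[0,0,0],"hand":1},{"slide":[0,0,0],"turn":[0,0,0],"hand":1},{"slide":[0,0,0],"turn":[0,0,0],"hand":1},{"slide":[0,0,0],"turn":[0,0,0],"hand":1},{"slide":[0,0,0],"turn":[0,0,0],"hand":1},{"slide":[0,0,0],"turn":[0,0,0],"hand":1}]'
```

```text
time_s: 43.6
tcp_pos: [0.42, 0.2456, 0.1245]
tcp_rot: [0.014, 0.709, -0.014, 0.705]
contact_force: [-0.7, 0.4, -0.2]
opening: 0.088
time_s: 44.3
tcp_pos: [0.4216, 0.2478, 0.1272]
tcp_rot: [0.013, 0.707, -0.013, 0.707]
contact_force: [-0.7, -0.8, -0.4]
opening: 0.0343
```

```bash
python3 -m crank '[{"slide":[0,0,0],"turn":[0,0,0],"hand":1},{"slide":[0,0,0],"turn":[0,0,0],"hand":1},{"slide":[0,0,0],"turn":[0,0,0],"hand":1}]';python3 -m crank '[{"slide":[-0.5,0,0],"turn":[0,0,0],"hand":1},{"slide":[-1,0,0],"turn":[0,0,0],"hand":1},{"slide":[-1.5,0,0],"turn":[0,0,0],"hand":1},{"slide":[-1.5,0,0],"turn":[0,0,0],"hand":1},{"slide":[-1.5,0,0],"turn":[0,0,0],"hand":1}]'
```

```text
time_s: 44.6
tcp_pos: [0.4215, 0.2477, 0.127]
tcp_rot: [0.013, 0.707, -0.013, 0.707]
contact_force: [-0.6, -0.9, 1.2]
opening: 0.0248
time_s: 45.1
tcp_pos: [0.4214, 0.2477, 0.1419]
tcp_rot: [0.014, 0.707, -0.013, 0.707]
contact_force: [1.8, 0.1, -7.0]
opening: 0.0251
```

```bash
python3 -m crank '[{"slide":[0,1.07,0.08],"turn":[0.143,0,0],"hand":1},{"slide":[0,2.12,0.3],"turn":[0.286,0,0],"hand":1},{"slide":[0,3.11,0.68],"turn":[0.428,0,0],"hand":1},{"slide":[0,4.05,1.19],"turn":[0.571,0,0],"hand":1},{"slide":[0,4.91,1.83],"turn":[0.714,0,0],"hand":1},{"slide":[0,5.67,2.59],"turn":[0.857,0,0],"hand":1}]';python3 -m crank '[{"slide":[0,0,0],"turn":[0,0,0],"hand":1}]'; python3 - <<'E'
from pl import *
s=sense()
for P in((.4942,.2435),(.4962,.2447)):
    d=s["tcp_pos"][:2]-P;print("r",np.hypot(*d),"theta",np.arctan2(d[1],d[0])-PS-np.pi/2)
R=Ro.from_quat(s["tcp_rot"]).as_matrix();print("F tool",R.T@s["contact_force"],"tool heading-> theta",np.arctan2(R[1,1],R[0,1])-PS)
E
```

```text
time_s: 45.7
tcp_pos: [0.4499, 0.302, 0.1414]
tcp_rot: [0.307, 0.637, -0.309, 0.637]
contact_force: [4.1, -9.8, -6.7]
opening: 0.0251
time_s: 45.8
tcp_pos: [0.4505, 0.3023, 0.1415]
tcp_rot: [0.306, 0.637, -0.308, 0.637]
contact_force: [2.1, -7.9, -6.0]
opening: 0.0255
r 0.07329275873872079 theta 0.6765447176256836
r 0.07355893376749063 theta 0.7081036700520142
F tool [ 6.0046 -3.276   7.451 ] tool heading-> theta 0.7095751317973562
```

```bash
python3 -m crank '[{"slide":[0,1.07,0.2],"turn":[0.143,0,0],"hand":1},{"slide":[0,2.12,0.42],"turn":[0.286,0,0],"hand":1},{"slide":[0,3.11,0.8],"turn":[0.428,0,0],"hand":1},{"slide":[0,4.05,1.31],"turn":[0.571,0,0],"hand":1},{"slide":[0,4.75,1.85],"turn":[0.69,0,0],"hand":1},{"slide":[0,4.75,1.85],"turn":[0.69,0,0],"hand":1},{"slide":[0,4.75,1.85],"turn":[0.69,0,0],"hand":1}]'; cat > kang.py <<'E'
from pl import *
s=sense()
R=Ro.from_quat(s["tcp_rot"]).as_matrix();print("F tool",R.T@s["contact_force"],"tool heading-> theta",np.arctan2(R[1,1],R[0,1])-PS)
T=camera("top");S=camera("side")
im=T["color"].astype(int)
m=(im[...,1]>im[...,0]*1.3)&(im[...,1]>im[...,2]*1.1)&(im[...,1]>40)
pts=[]
for c in range(200,325,5):
    ys=np.nonzero(m[210:260,c])[0]
    if len(ys)>2: pts.append(onz(T,(c,210+ys.mean()),.117)[:2])
pts=np.array(pts);print(len(pts))
a=np.polyfit(pts[:,1],pts[:,0],1);print("theta",np.arctan(-a[0])-PS, "x at y=.2435",np.polyval(a,.2435))
z=S["color"][80:260,160:400,::-1];cv2.imwrite("pics/sk.png",cv2.resize(z,None,fx=3.3,fy=3.3,interpolation=cv2.INTER_CUBIC))
E
python3 kang.py
```

```text
time_s: 46.5
tcp_pos: [0.4968, 0.3167, 0.1402]
tcp_rot: [-0.501, -0.497, 0.506, -0.496]
contact_force: [-1.4, -6.2, -5.1]
opening: 0.0252
F tool [ 5.0781 -1.2362  6.2378] tool heading-> theta 0.023300935969313524
25
theta 0.0033565281162902597 x at y=.2435 0.49184675337260303
```

View pics/sk.png

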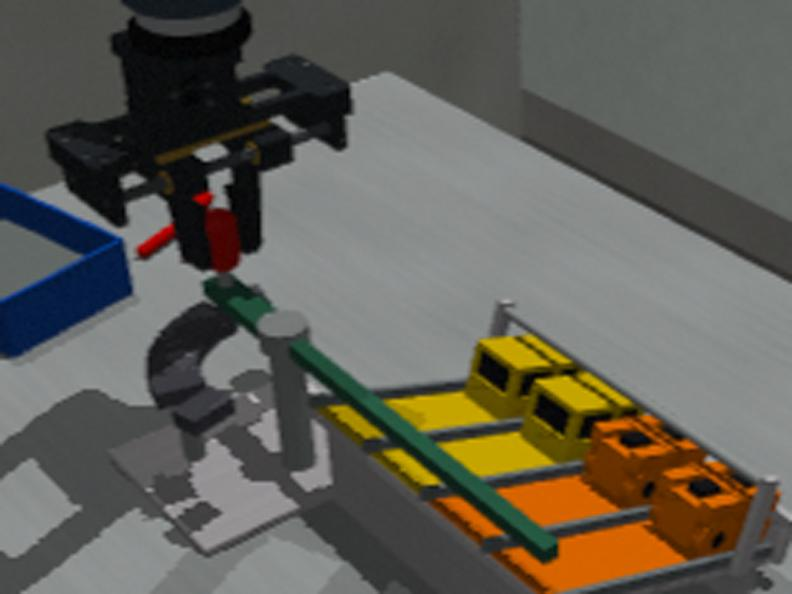

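```bash
python3 - <<'E'
from pl import *
T=camera("top")
im=cv2.imread("pics/top0.png")[:,:,::-1].astype(int)
m=(im[...,1]>im[...,0]*1.3)&(im[...,1]>im[...,2]*1.1)&(im[...,1]>40)
pts=[]
for c in range(200,325,5):
    ys=np.nonzero(m[210:260,c])[0]
    if len(ys)>2: pts.append(onz(T,(c,210+ys.mean()),.117)[:2])
pts=np.array(pts)
a=np.polyfit(pts[:,1],pts[:,0],1);print("theta0",np.arctan(-a[0])-PS, np.polyval(a,.2435))
E
```

```text
theta0 0.004758157224677616 0.49193411018306876
```

Keeper angle matches the original shut picture (0.003 vs 0.005 rad). Lower the pin.

```bash
python3 -m crank '[{"slide":[0.5,0,0.1],"turn":[0,0,0],"hand":1},{"slide":[0.9,0,0.1],"turn":[0,0,0],"hand":1},{"slide":[1.2,0,0.1],"turn":[0,0,0],"hand":1},{"slide":[1.4,0,0.1],"turn":[0,0,0],"hand":1},{"slide":[1.4,0,0.1],"turn":[0,0,0],"hand":1}]'; python3 kang.py
```

```text
time_s: 47.15
tcp_pos: [0.4972, 0.3167, 0.1273]
tcp_rot: [-0.502, -0.497, 0.505, -0.496]
contact_force: [-2.9, -6.0, -3.3]
opening: 0.0248
F tool [ 3.3233 -2.7881  6.0724] tool heading-> theta 0.02392546623248294
25
theta -0.0033376897049438303 x at y=.2435 0.4920305905886923
```

View pics/sk.png

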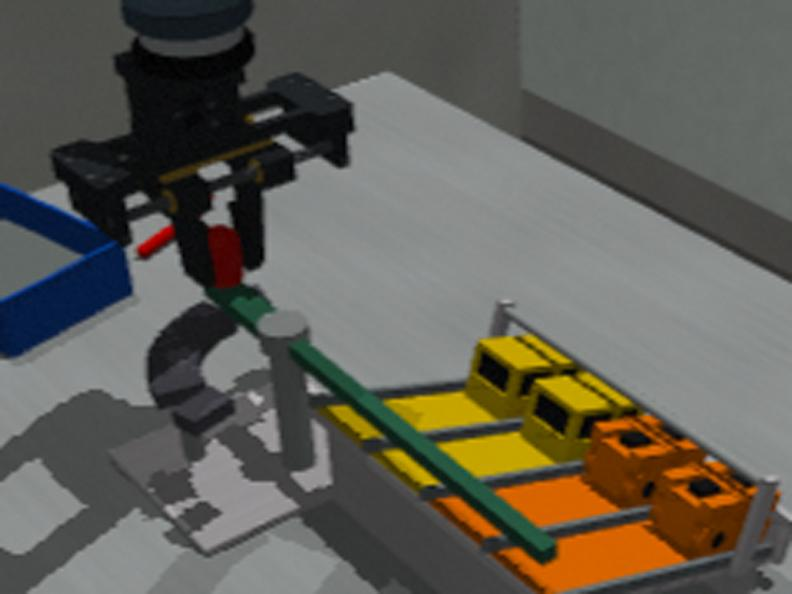

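Knob is near the tail; release and retract straight up.

```bash
python3 -m crank '[{"slide":[0.1,0,0.1],"turn":[0,0,0],"hand":0.4},{"slide":[0.1,0,0.1],"turn":[0,0,0],"hand":0},{"slide":[0,0,0.1],"turn":[0,0,0],"hand":-0.3},{"slide":[0,0,0.1],"turn":[0,0,0],"hand":-1},{"slide":[0,0,0.1],"turn":[0,0,0],"hand":-1},{"slide":[-4,0,0],"turn":[0,0,0],"hand":-1},{"slide":[-8,0,0],"turn":[0,0,0],"hand":-1},{"slide":[-13,0,0],"turn":[0,0,0],"hand":-1}]'; python3 -m crank '[{"slide":[-3,-4,-4],"turn":[0,0,0],"hand":-1},{"slide":[-3,-8,-6],"turn":[0,0,0],"hand":-1},{"slide":[-3,-12,-8],"turn":[0,0,0],"hand":-1}]'; python3 kang.py; python3 - <<'E'
from pl import *
T=camera("top");save(T,"tf");S=camera("side");save(S,"sf")
a=cv2.imread("pics/side0.png")[130:190,190:270];b=S["color"][130:190,190:270,::-1]
cv2.imwrite("pics/cmp.png",cv2.resize(np.hstack([a,b]),None,fx=5,fy=5,interpolation=cv2.INTER_CUBIC))
E
```

```text
time_s: 48.05
tcp_pos: [0.4972, 0.3173, 0.258]
tcp_rot: [-0.502, -0.498, 0.504, -0.496]
contact_force: [0.5, 0.0, -0.0]
opening: 0.0801
time_s: 48.35
tcp_pos: [0.3806, 0.3996, 0.2904]
tcp_rot: [0.505, 0.497, -0.502, 0.496]
contact_force: [0.3, 0.5, 0.4]
opening: 0.0884
F tool [-0.4337  0.323  -0.5102] tool heading-> theta 0.02277664195847604
25
theta -0.01499911730569748 x at y=.2435 0.4921490228746213
```

View pics/cmp.png

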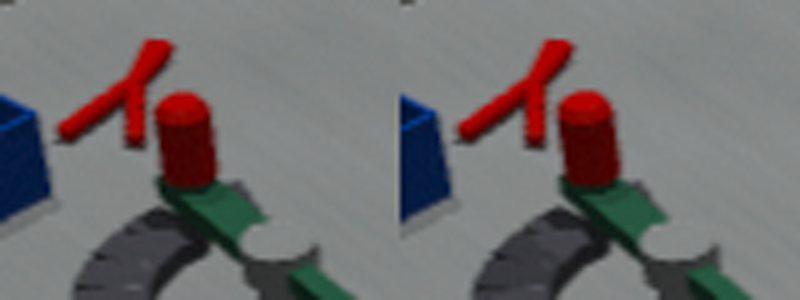

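View pics/tf.png

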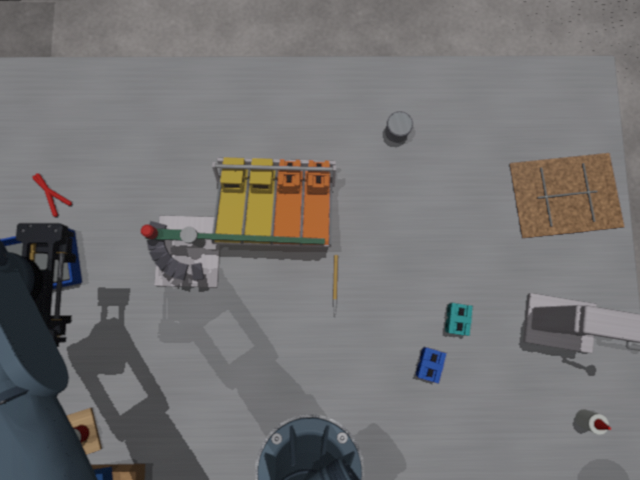

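View pics/sf.png

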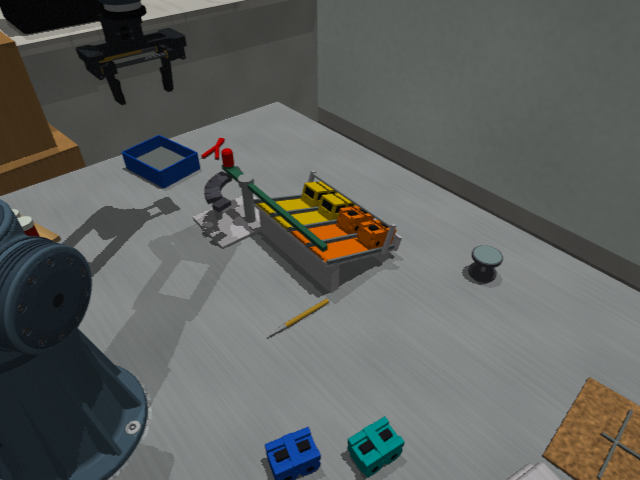

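```bash
python3 - <<'E'
from seat import *
for n in("side","top"):
    S=camera(n);im=S["color"]
    for y in(.093,.031,-.031,-.093):
        S["color"]=im;im=chk(S,"",y)
    b=im[165:265,270:410] if n=="side" else im[140:240,205:345]
    cv2.imwrite(f"pics/f_{n}.png",cv2.resize(b[:,:,::-1],None,fx=5.5,fy=5.5))
def seg(im):
    im=im.astype(float)[138:172,221:236];r=np.clip((im[...,0]-im[...,1]-40)/60,0,1);w=r.sum()
    return w,(r.sum(1)*np.arange(r.shape[0])).sum()/w,(r.sum(0)*np.arange(r.shape[1])).sum()/w
print(seg(cv2.imread("pics/side0.png")[:,:,::-1]),seg(camera("side")["color"]))
E
```

```text
(np.float64(124.48333333333333), np.float64(15.671575846833578), np.float64(5.063328424153166)) (np.float64(127.66666666666667), np.float64(15.514099216710182), np.float64(5.518276762402088))
```

View pics/f_side.png

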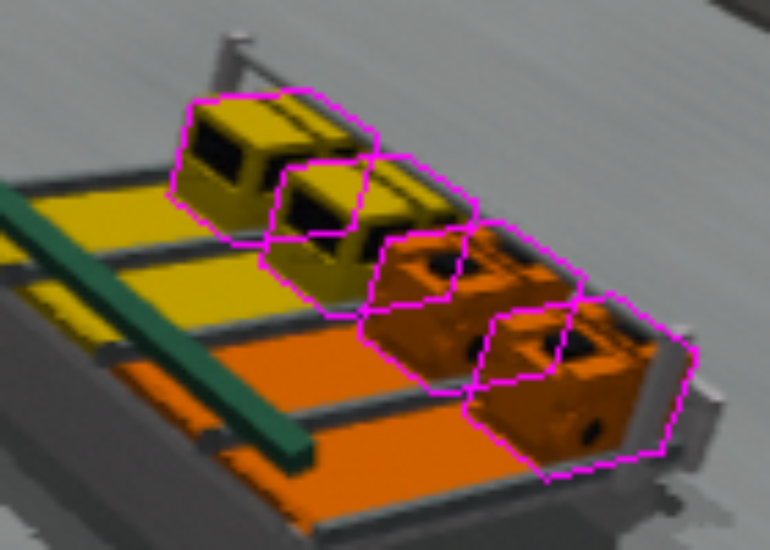

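View pics/f_top.png

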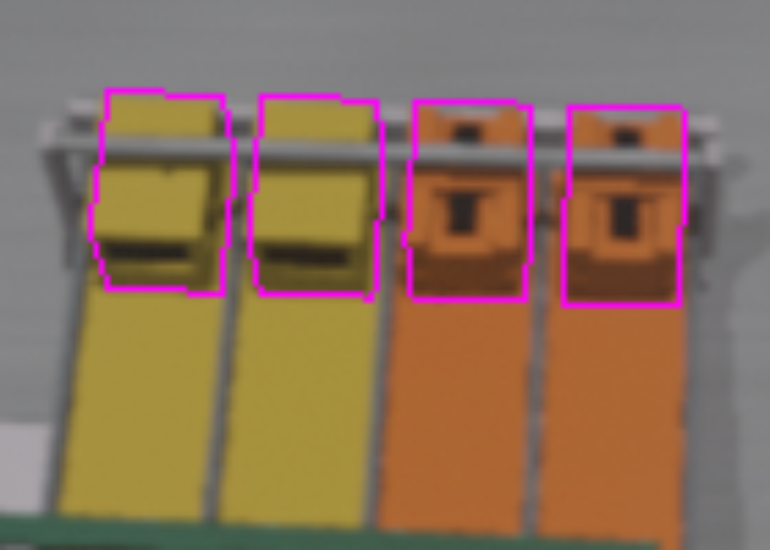

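```bash
python3 -c "
from station import sign_off
print(sign_off())"
```

```text
the job is handed in; nothing more can be done
None
```

The rack job is done and handed in at about 49 s of the 210 s allowed. `sign_off()` gives no verdict.

**What I did:** I lifted the pin, swung the keeper open and let the pin drop into the open slot. I laid each of the four parts in its own lane, cabs in yellow and wheel sets in orange, and pushed each to the back stop. I then swung the keeper shut, dropped the pin into the shut slot and backed the arm clear.

**Last checks:**
- **Parts:** All four match the expected seated outline in both cameras. Each push ended about 77 mm up-slope of the stop, with the force rising to about 16–20 N and no further movement.
- **Pin:** The knob sits within about 0.2 pixel of its starting height in the side view, so I take the pin as fully down in the shut slot.
- **Keeper:** It now rests about 0.02 rad from its starting shut angle. That is about the edge of the 1.5 mm slot play, so it matched less closely than the rest.
- **Open slot:** I judged the pin down there only by eye and by the keeper settling parallel to the lanes; I did not measure the knob height.
- **Loupe and scriber:** They appear in the same place as at the start. I compared them by eye, not by measurement.
- **Look-alikes:** I did not touch the blue and turquoise ones.

I saw no knocked part and no slackened grip during the run.

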